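Hang glaze sample hangers on the balance rack

TASK

The pivoting bar of the balance rack already carries one wooden sample hanger on its left inner peg. Hang the heavy dark hanger on the right peg first, then the light wooden one on the left outer peg, so that the bar ends level: slide each along its peg until the spring rubber buffer gives firm pressure (never shove it hard) and let go of it there, so that it still rests against the buffer. Ease the bar down with each load: never let it drop or tip right over to one side, and leave the other things on the table alone.

Things in the scene. Friction and masses are not known exactly. Their poses are not given: they have to be found in the camera images.
- stand: Fixed wooden stand of the balance rack, base 170 x 170 x 16 mm, post 195 mm high behind the bar. Its origin lies on the table under the bar's pivot; x points away from the pegs, parallel to the level pegs (the way to push a hanger on), y along the level bar to its left end. The pivot is 170 mm above the origin
- bar (a joint): Tilt of the bar (390 x 18 x 24 mm, pale wood) about its pivot; rad, 0 level, positive: left (+y) end down. Swings freely but for a soft centring spring (3.2 N m/rad); counts as tipped over beyond 0.16, stops at 0.22. Starts near 0.05; near -0.125 once the heavy hanger hangs too, near 0 (within 0.03) when all three hang
- peg_right (a point): Centre of the tip of a round steel peg, 75 mm long and 9 mm in diameter, with a 14 mm wide, 5 mm long knob at the tip; x points along the peg into the bar, z up across the bar (tilts with the bar). The only peg on the right arm, 120 mm from the pivot
- peg_left_outer (a point): Centre of the tip of a round steel peg, 75 mm long and 9 mm in diameter, with a 14 mm wide, 5 mm long knob at the tip; x points along the peg into the bar, z up across the bar (tilts with the bar). Outer peg of the left arm, 170 mm from the pivot (the inner one, 70 mm from it, is taken)
- buffer_right: Root of the peg on the bar's front face, 75 mm behind the tip. Before it, round the peg, is a black rubber buffer (disc 33 mm wide, 10 mm wide strip up to 40 mm above the peg) on a spring (1 N/mm, 10 mm of travel). Firm is 5 mm in (5 N), 9 mm too hard. Its free face is 20 to 34 mm before the root; this varies and does NOT show in the pose: feel for it. Right peg
- buffer_left_outer: Root of the peg on the bar's front face, 75 mm behind the tip. Before it, round the peg, is a black rubber buffer (disc 33 mm wide, 10 mm wide strip up to 40 mm above the peg) on a spring (1 N/mm, 10 mm of travel). Firm is 5 mm in (5 N), 9 mm too hard. Its free face is 20 to 34 mm before the root; this varies and does NOT show in the pose: feel for it. Left outer peg
- heavy_hanger: Heavy hanger, dark steel, about 0.48 kg, a 42 x 55 mm tile on both faces (20 mm thick there). Foot 34 (x) x 46 x 7 mm, plate 46 (y) x 8 x 70 mm high, above it an eye 36 mm wide and a grip tab 18 mm wide (y), both 30 thick (x, centred), the tab 104 to 156 mm above the underside: pinch it across y 139 mm up. Origin: centre of the underside, z up. Starts upright in a holder's recess, either one; lift it straight up
- heavy_hanger_eye (a point): Heavy hanger: where the peg's axis lies when it hangs: 95 mm above the underside, mid-plane; axes as the hanger's. The eye is a hole through along x, 24 mm wide, from 70 mm above the underside up to a 45-degree gable with its peak at 101 mm. On the way in let the peg (knob 14 mm wide) pass 84 mm above the underside, 11 mm below this point
- light_hanger: Light hanger, pale wood, about 0.24 kg, a teal 42 x 55 mm tile on its -x face (14 mm thick there). Foot 34 (x) x 46 x 7 mm, plate 46 (y) x 8 x 70 mm high, above it an eye 36 mm wide and a grip tab 18 mm wide (y), both 30 thick (x, centred), the tab 104 to 156 mm above the underside: pinch it across y 139 mm up. Origin: centre of the underside, z up. Starts upright in a holder's recess, either one; lift it straight up
- light_hanger_eye (a point): Light hanger: where the peg's axis lies when it hangs: 95 mm above the underside, mid-plane; axes as the hanger's. The eye is a hole through along x, 24 mm wide, from 70 mm above the underside up to a 45-degree gable with its peak at 101 mm. On the way in let the peg (knob 14 mm wide) pass 84 mm above the underside, 11 mm below this point
- hung_hanger: Hanger like the light one, with a yellow tile, that already hangs on the left inner peg; leave it hanging. Origin: centre of its underside
- holder_a: Fixed dark wooden holder, 84 x 90 x 13 mm, with a recess 38 mm (x) by 50 mm (y), its floor 6 mm above the table. Origin: centre of its underside
- holder_b: The other holder, the same
- bisque_cup: Unglazed cup, 66 mm wide, 74 mm high, a bystander. Origin: centre of its underside
- stamp: White plaster stamp, 42 mm wide, 52 mm high, a bystander. Origin: centre of its underside
- slip_beaker: Pale grey beaker, 69 mm wide, 92 mm high, a bystander. Origin: centre of its underside

How it is judged:
By the outcome, as a careful person would: the job done as asked, in the order asked, and still so for the second after the job is handed in, with the robot touching nothing.
It also fails if it takes over 72 s, if anything falls off the work surface, if the arm or the gripper's body presses on something with over 40 N, if the wrist force passes 120 N, or if a joint passes its speed limit or range.

ROBOT

A 6-joint arm with a two-finger parallel gripper is mounted at the origin on a cart in front of the work surface, level with it; the furniture and walls round the work are solid. World frame = base frame: x ahead of the robot, y to its left, z up, the work surface at z = 0. Lengths are in m, angles in rad, forces in N, time in s.
With the tool pointing down it reaches from about 0.35 to 0.975 m from the base axis. Payload 17.4 kg.
Tool frame: the origin (TCP) lies at the very end of the fingers, on their centre line; the grasp point (between the pads) lies 19 mm behind it (arm.hold_point_z is the distance from the TCP to the grasp point, in m); z points along the fingers, y is the direction in which the jaws open and shut (so a half turn about z gives the same grasp; the last joint's range is limited). The gripper opens to 85 mm and grips with 20 to 120 N. Pads are 22 mm wide; open, the fingers measure 114 mm over their backs; the gripper's body (76 mm by 85 mm) begins 54 mm behind the grasp point. The pads swing forward as they close: fully open they stand 13 mm farther back than shut.
Start: joints at [-1.207, 0.116, 1.442, -0, 1.584, -0.038], TCP at [0.264, -0.621, 0.231] pointing down, gripper open.
Joint ranges: [-2.83, 2.83], [-0.83, 2.19], [0.07, 2.5], [-1.14, 4.28], [0.01, 3], [-2.97, 2.97]. Speed limits (rad/s): [1.89, 1.89, 2.22, 3.14, 3.14, 3.14].

INTERFACE

Orientations are given as a 3x3 rotation matrix whose columns are the frame's x, y, z axes.
In Python, from workcell import arm gives the robot as it stands.
- The arm moves only by the tool arm_command, never from a script. Its argument "commands" is a list that holds one entry, the list of rows, each a list of 5 numbers: the finger opening in m, from 0 to 0.0854, then the shift along the tool's x, y, z in m, then the turn about the tool's z in degrees. In form: [[[gripper, dx, dy, dz, turn], ...]]. A call has 1 to 20 rows; each row shifts and turns the commanded pose from where the row before left it, along the tool's axes as they then stand; what a row does not reach is not made up. A row lasts 1/12 s, in which the tool goes at most 41.7 mm and 7.16 degrees, less where a joint would pass 70% of its speed; a pose out of reach is approached as far as the arm can. A call is refused whole if a number of a shift passes 0.0417 or a number of a turn 7.16, either way. A call with a gripper value outside its range is refused whole. The fingers move at their own pace and stop on an object; "newtons" is the grip in N (left out, the last holds). Time passes only in rows, so rows that do not move let the fingers close. It gives the time, the measured TCP pose, the force and the opening at its end, in the units of the state.
- arm.read_state(): the state, without advancing time (a new reading comes with each control period).
- arm.read_camera(name): name is "scene" or "top"; returns the picture (480x640x3 uint8, red, green, blue); there is no depth.
- arm.camera_params(name): a dict with "intrinsics" (3x3 intrinsics, pixels), "eye" and "orientation" of the camera in the world. Camera axes: x right, y down, z forward; pixel columns grow to the right and rows downward; lengths in m; the calibration is good to about 2 mm. A picture is of the moment at which its call begins. camera_params takes no time and is no camera call.
- arm.finish_job(): hands the job in, once; it reports no verdict.
Trained networks look in the newest picture that a camera, given by its name, has taken for a name from the list of things; names that differ only in an ending like _2 or _b are one class to them, and where a whole thing is asked for, a point or a joint stands for the part that bears it (a point fixed in the world has none). Each returns a list of dicts, best first, with "conf" (0 to 1); they miss things now and then, are a little off and sometimes report something else, mostly with a low value. They report only what shows in the picture. A call takes as long as a camera call.
- arm.find_in(query, camera): "centre" ([column, row] in pixels, amid what is visible of it).
- arm.trace(query, camera): "mask" (480x640 bool, what is visible of it) and "centre" ([column, row] in pixels, amid what is visible of it).
The state is a dict: "time": time; "joint_pos": joint angles; "qvel": joint speeds; "effort": joint torques, N m; "position": TCP position; "ee_rot": TCP orientation; "contact_force": force on the tool from outside, world axes, zero at the start; "moment": the same for the moment, N m; "grip_width": opening from 0.0 (shut) to 1.0 (fully open).
Only numpy, scipy, OpenCV 4.12 (cv2) and the standard library are available. Lean on these libraries where they do the work, as an engineer would, in place of code of your own. Each camera call takes 0.05 s, during which the arm holds its last target.

## Working session

There is one attempt and no reset: what is moved stays moved. The work goes in short steps, Python scripts to look and compute and a tool call to move; the robot and the scene stay as the last step left them, time stands still between calls to the robot, and variables do not carry over. Pictures are saved under pics/ and viewed, and the job is handed in when it is done.

Besides the shell and the picture viewer there is one more tool, called after "Emit:" by a JSON object that holds its "fn" and its "kwargs", one argument or row to a line. arm_command: Moves the arm, as the interface text tells. Its arguments: {"type":"object","properties":{"commands":{"type":"array"},"newtons":{"type":"number"}},"required":["commands"]}

```bash
ls; mkdir -p pics; python3 - <<'E'
from workcell import arm
import cv2,numpy as np
np.set_printoptions(precision=4,suppress=True)
s=arm.read_state();print(s)
for n in("scene","top"):
    p=arm.camera_params(n);print(n,p)
    cv2.imwrite(f"pics/{n}0.png",arm.read_camera(n)[:,:,::-1])
print(arm.hold_point_z)
E
```

```text
pics
{'time': 0.0, 'joint_pos': array([-1.2068,  0.1165,  1.4423, -0.    ,  1.584 , -0.0378]), 'qvel': array([-0.0008, -0.0011,  0.0005, -0.001 ,  0.001 , -0.    ]), 'effort': array([  0.0007, -73.1986, -63.2492,   0.    ,   0.0064,   0.    ]), 'position': array([ 0.2639, -0.6211,  0.2306]), 'ee_rot': array([[ 0.9204,  0.3911, -0.0004],
       [ 0.3911, -0.9204,  0.0011],
       [ 0.    , -0.0012, -1.    ]]), 'contact_force': array([ 0.5046,  0.2617, -0.7968]), 'moment': array([ 0.0289, -0.0455, -0.0191]), 'grip_width': 1.0010299655380452}
scene {'intrinsics': array([[505.7597,   0.    , 330.0237],
       [  0.    , 505.7597, 245.6823],
       [  0.    ,   0.    ,   1.    ]]), 'eye': array([-0.4634,  0.5703,  0.7496]), 'orientation': array([[-0.5453, -0.3899,  0.7421],
       [-0.8379,  0.2792, -0.469 ],
       [-0.0244, -0.8775, -0.479 ]])}
top {'intrinsics': array([[604.6305,   0.    , 318.8192],
       [  0.    , 604.6305, 238.6037],
       [  0.    ,   0.    ,   1.    ]]), 'eye': array([ 0.3723, -0.0277,  1.5199]), 'orientation': array([[ 0.024 , -0.9966,  0.0786],
       [-0.9997, -0.0242, -0.0018],
       [ 0.0037, -0.0785, -0.9969]])}
0.0187
```

View pics/scene0.png

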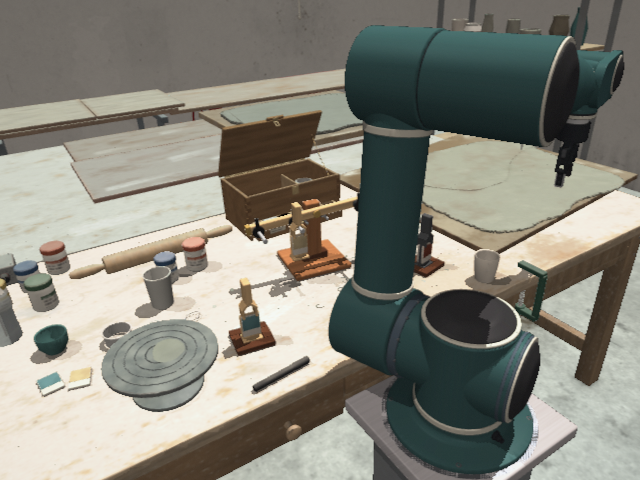

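View pics/top0.png

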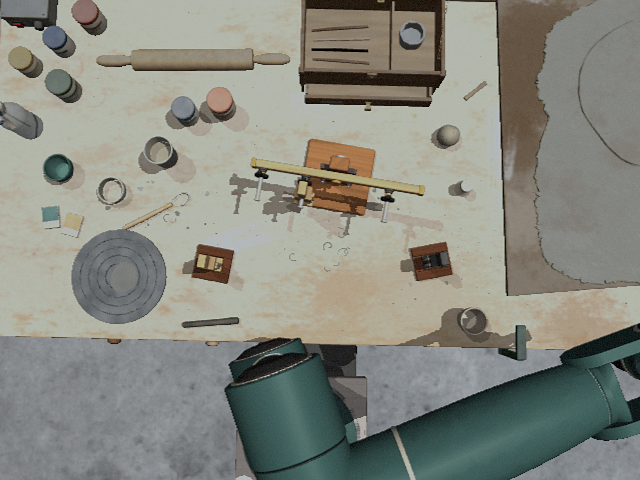

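```bash
cat > h.py <<'E'
from workcell import arm
import cv2,numpy as np
np.set_printoptions(precision=4,suppress=True)
def proj(P,cam):
    p=arm.camera_params(cam);c=(np.atleast_2d(P)-p['eye'])@p['orientation']
    u=c@p['intrinsics'].T;return u[:,:2]/u[:,2:]
def back(px,z,cam):
    p=arm.camera_params(cam);px=np.atleast_2d(px).astype(float)
    d=np.c_[px,np.ones(len(px))]@np.linalg.inv(p['intrinsics']).T@p['orientation'].T
    return p['eye']+d*((z-p['eye'][2])/d[:,2])[:,None]
def crop(cam,x0,y0,x1,y1,k,name,im=None):
    if im is None: im=arm.read_camera(cam)
    cv2.imwrite('pics/'+name,cv2.resize(im[y0:y1,x0:x1,::-1],None,fx=k,fy=k,interpolation=cv2.INTER_CUBIC))
def tri(pxs,pxt):
    A=[];b=[]
    for px,cam in((pxs,'scene'),(pxt,'top')):
        p=arm.camera_params(cam);d=p['orientation']@np.linalg.inv(p['intrinsics'])@np.r_[px,1];d/=np.linalg.norm(d)
        M=np.eye(3)-np.outer(d,d);A.append(M);b.append(M@p['eye'])
    x=np.linalg.lstsq(np.vstack(A),np.hstack(b),rcond=None)[0];return x
E
python3 - <<'E'
from h import *
im=cv2.imread('pics/top0.png')[:,:,::-1]
crop('',240,130,440,230,4,'t1.png',im)
crop('',180,230,260,300,7,'t2.png',im);crop('',390,230,470,300,7,'t3.png',im)
for q in['stand','heavy_hanger','light_hanger','heavy_hanger_eye','light_hanger_eye','peg_right','peg_left_outer','buffer_right','buffer_left_outer','holder_a','bar']:
    for c in('top','scene'):
        print(q,c,[(np.round(r['centre'],1),round(r['conf'],2)) for r in arm.find_in(q,c)][:4])
E
```

```text
stand top [(array([339. , 177.4]), 0.81)]
stand scene [(array([315.1, 239.4]), 0.95)]
heavy_hanger top [(array([437. , 260.6]), 0.7)]
heavy_hanger scene [(array([428.4, 241.6]), 0.58), (array([251.1, 341.6]), 0.47)]
light_hanger top [(array([205.5, 264.2]), 0.61)]
light_hanger scene [(array([257.1, 229.2]), 0.74), (array([248.8, 314.2]), 0.71)]
heavy_hanger_eye top [(array([436.7, 258.9]), 0.86)]
heavy_hanger_eye scene [(array([423.4, 241.4]), 0.56), (array([255.6, 230.5]), 0.46)]
light_hanger_eye top [(array([208.1, 263.5]), 0.88)]
light_hanger_eye scene [(array([249.5, 314.1]), 0.77)]
peg_right top [(array([332.8, 179.1]), 0.56)]
peg_right scene [(array([291.3, 218.2]), 0.66)]
peg_left_outer top [(array([332.6, 180.4]), 0.9)]
peg_left_outer scene [(array([300.6, 219. ]), 0.81)]
buffer_right top [(array([384.1, 198.4]), 0.48)]
buffer_right scene [(array([355.6, 206.8]), 0.38)]
buffer_left_outer top []
buffer_left_outer scene [(array([260.1, 228.7]), 0.71), (array([249.6, 314.9]), 0.62)]
holder_a top [(array([422.7, 263. ]), 0.98), (array([215. , 272.1]), 0.87), (array([334. , 179.7]), 0.38)]
holder_a scene [(array([432.5, 264.8]), 0.86)]
bar top [(array([336. , 177.1]), 0.58)]
bar scene [(array([297.9, 218.2]), 0.89)]
```

View pics/t1.png

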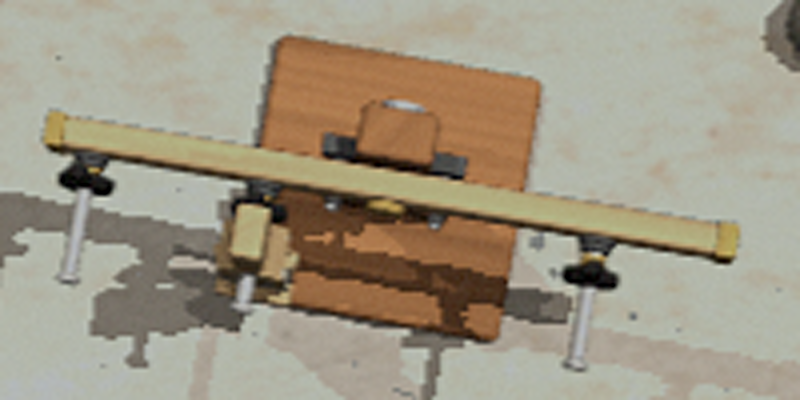

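View pics/t2.png

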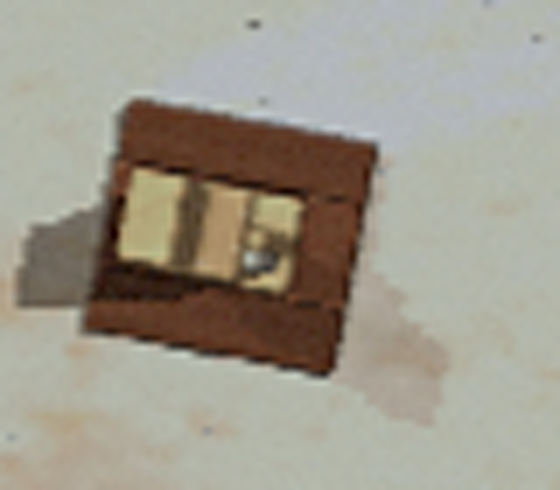

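View pics/t3.png

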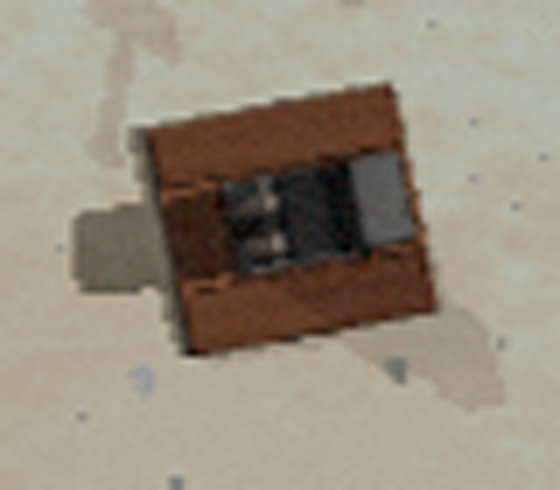

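```bash
python3 - <<'E'
from h import *
im=cv2.imread('pics/scene0.png')[:,:,::-1]
crop('',220,180,370,290,5,'s1.png',im)
crop('',215,265,290,360,6,'s2.png',im)
crop('',395,200,455,285,7,'s3.png',im)
def show(n,c):
    print(n);print(back(c,0,'top'))
t2=np.array([(130,100),(378,147),(330,376),(83,330)])/7+(180,230)-.43
print(back(t2,.013,'top'),back(t2,.013,'top').mean(0))
t=np.array([(128,167),(187,177),(172,268),(118,258)])/7+(180,230)-.43
print(back(t,.162,'top'),back(t,.162,'top').mean(0))
t3=np.array([(150,128),(392,88),(437,310),(190,353)])/7+(390,230)-.43
print(back(t3,.013,'top'),back(t3,.013,'top').mean(0))
t=np.array([(350,157),(403,150),(415,238),(362,250)])/7+(390,230)-.43
print(back(t,.162,'top'),back(t,.162,'top').mean(0))
b=np.array([(283,37),(541,80),(492,342)])/4+(240,130)-.375
print(back(b,.016,'top'))
E
```

```text
[[0.4707 0.2704 0.013 ]
 [0.4561 0.1815 0.013 ]
 [0.3743 0.1956 0.013 ]
 [0.3885 0.2838 0.013 ]] [0.4224 0.2328 0.013 ]
[[0.4394 0.2407 0.162 ]
 [0.4367 0.2217 0.162 ]
 [0.4074 0.2254 0.162 ]
 [0.4102 0.2428 0.162 ]] [0.4234 0.2326 0.162 ]
[[ 0.4736 -0.2612  0.013 ]
 [ 0.49   -0.3475  0.013 ]
 [ 0.4112 -0.3642  0.013 ]
 [ 0.3938 -0.2764  0.013 ]] [ 0.4421 -0.3123  0.013 ]
[[ 0.4558 -0.3026  0.162 ]
 [ 0.4585 -0.3196  0.162 ]
 [ 0.4303 -0.3237  0.162 ]
 [ 0.426  -0.3067  0.162 ]] [ 0.4426 -0.3131  0.162 ]
[[ 0.7432 -0.003   0.016 ]
 [ 0.7197 -0.1665  0.016 ]
 [ 0.5525 -0.1386  0.016 ]]
```

View pics/s1.png

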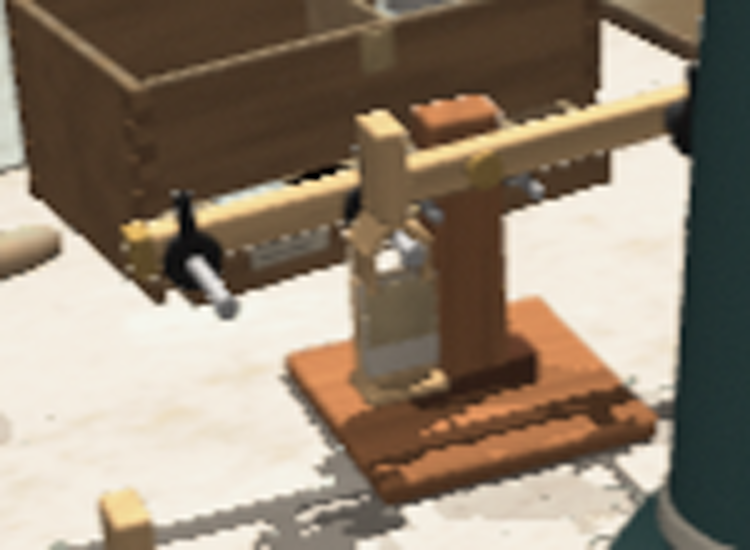

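View pics/s2.png

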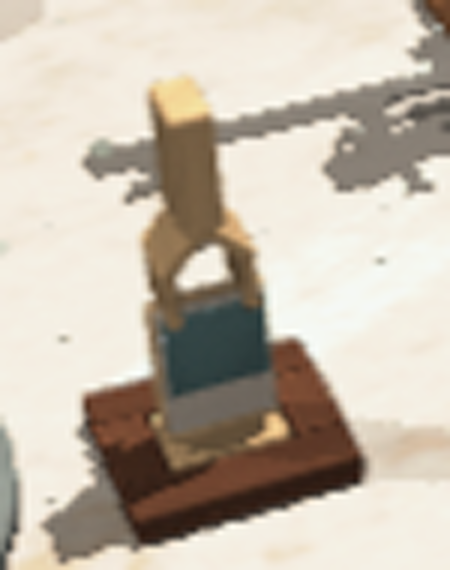

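View pics/s3.png

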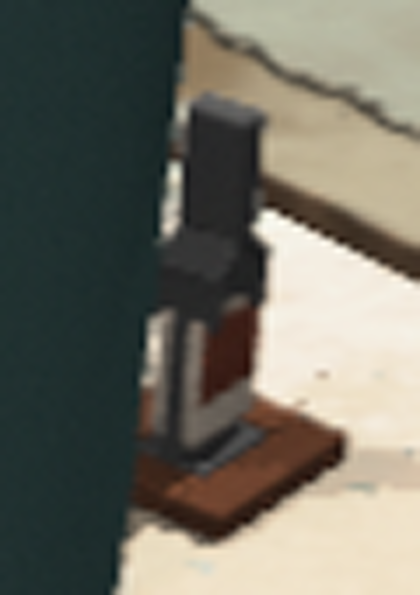

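```bash
python3 - <<'E'
from h import *
f=lambda l:np.array(l)/4+(240,130)-.375
def g(l,z):
    p=f(l);return np.vstack([back(a,b,'top') for a,b in zip(p,z)])
# peg tips (visible top edge of knob end)
T=g([(68,278),(575,363),(82,190),(590,285)],[.1615,.176,.1615,.176]);print(T)
d=T[0]-T[1];print('y yaw from tips',np.degrees(np.arctan2(-d[0],d[1])),np.linalg.norm(d))
print('pegdirs',[np.degrees(np.arctan2(*(T[i+2]-T[i])[[1,0]])) for i in(0,1)])
u=d/np.linalg.norm(d)
print('pivot line pt',T[1]+u*.12, T[0]-u*.17)
# bar top front edge corners ends, z top +.012
B=g([(46,148),(737,262),(46,112),(738,223)],[.1735-.0016,.192-.0,.172,.192]);print(B)
d=B[0]-B[1];print(np.degrees(np.arctan2(-d[0],d[1])),np.linalg.norm(d),B.mean(0))
print(tri(np.array([228,310])/5+(220,180)-.4,f((68,278))))
E
```

```text
[[ 0.5657  0.1128  0.1615]
 [ 0.5227 -0.1734  0.176 ]
 [ 0.6162  0.1065  0.1615]
 [ 0.5668 -0.1812  0.176 ]]
y yaw from tips -8.54151408963653 0.28980090252616547
pegdirs [np.float64(-7.134323334630402), np.float64(-9.917957948028867)]
pivot line pt [ 0.5405 -0.0549  0.17  ] [ 0.5405 -0.0551  0.17  ]
[[ 0.6378  0.1265  0.1719]
 [ 0.5794 -0.2606  0.192 ]
 [ 0.6584  0.1271  0.172 ]
 [ 0.6012 -0.261   0.192 ]]
-8.583212346914346 0.39201254424163456 [ 0.6192 -0.067   0.182 ]
[0.5656 0.1121 0.1583]
```

Emit:
{"fn": "arm_command", "kwargs": {
  "commands": [
    [[0.06,0.0285,-0.0214,0,0],[0.06,0.0285,-0.0214,0,0],[0.06,0.0285,-0.0214,0,0],[0.06,0.0285,-0.0214,0,0],[0.06,0.0285,-0.0214,0,0],[0.06,0.0285,-0.0214,0,0],[0.06,0.0285,-0.0214,0,0],[0.06,0.0285,-0.0214,0,0],[0.06,0.0285,-0.0214,0,0],[0.06,0.0285,-0.0214,0,0],[0.06,0,0,0,6.1],[0.06,0,0,0,6.1],[0.06,0,0,0,0]]
  ],
  "newtons": 40
}}

```text
time: 2.28
position: [0.4429, -0.3122, 0.2315]
ee_rot: [[0.983, 0.184, 0.0], [0.184, -0.983, -0.0], [0.0, 0.0, -1.0]]
contact_force: [0.1, 0.0, -0.3]
grip_width: 0.702
```

```bash
cat > st.py <<'E'
from h import *
import sys
def rep(target=None,yaw=None):
    s=arm.read_state();R=s['ee_rot'];p=s['position']
    print('t',round(s['time'],2),'p',p*1000,'yaw',np.degrees(np.arctan2(R[1,0],R[0,0])).round(2),'F',s['contact_force'],'g',round(s['grip_width']*85.4,1),'tiltz',R[:2,2])
    if target is not None: print('tool delta mm',R.T@(np.array(target)-p)*1000)
    return s
if __name__=='__main__':
    rep([float(a) for a in sys.argv[1:4]] if len(sys.argv)>3 else None)
E
python3 st.py .442 -.3125 .126
```

```text
t 2.28 p [ 442.9171 -312.2266  231.4764] yaw 10.59 F [ 0.1158  0.0024 -0.2608] g 59.9 tiltz [ 0.0002 -0.0002]
tool delta mm [ -0.9726   0.0734 105.4762]
```

Emit:
{"fn": "arm_command", "kwargs": {
  "commands": [
    [[0.06,-0.0005,0,0.03,0],[0.06,0,0,0.03,0],[0.06,0,0,0.03,0],[0.06,0,0,0.0155,0],[0.06,0,0,0,0],[0.06,0,0,0,0]]
  ]
}}

```text
time: 2.78
position: [0.4418, -0.3131, 0.1258]
ee_rot: [[0.982, 0.19, -0.001], [0.19, -0.982, 0.001], [-0.001, -0.001, -1.0]]
contact_force: [-1.0, 0.9, 0.8]
grip_width: 0.699
```

```bash
python3 - <<'E'
from st import *
rep([.442,-.3125,.126])
im=arm.read_camera('scene');cv2.imwrite('pics/scene1.png',im[:,:,::-1])
im=arm.read_camera('top');crop('',390,210,500,300,6,'t4.png',im)
E
```

```text
t 2.78 p [ 441.8181 -313.1292  125.8297] yaw 10.93 F [-1.0334  0.8857  0.813 ] g 59.7 tiltz [-0.0008  0.0006]
tool delta mm [ 0.2979 -0.5834 -0.1701]
```

View pics/scene1.png

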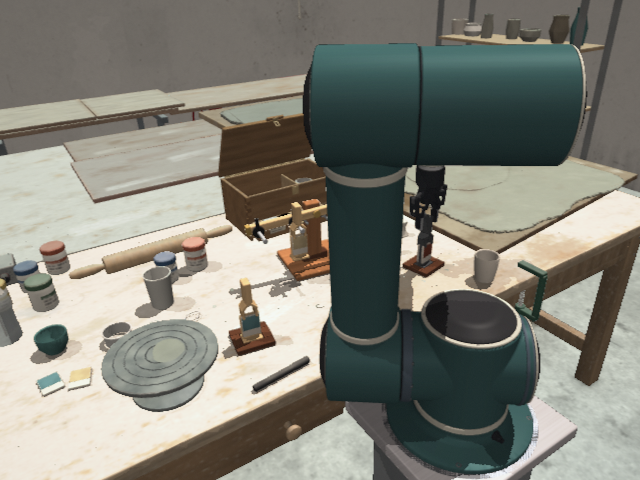

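View pics/t4.png

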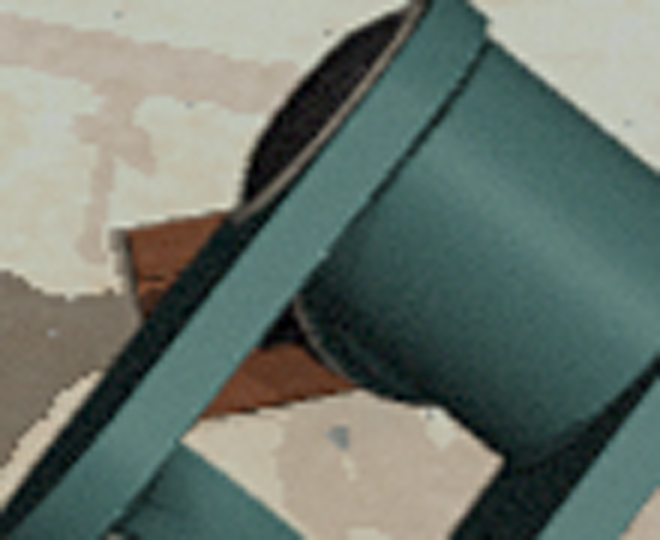

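Emit:
{"fn": "arm_command", "kwargs": {
  "commands": [
    [[0.01,0,0,0,0],[0.01,0,0,0,0],[0.01,0,0,0,0],[0.01,0,0,0,0],[0.01,0,0,0,0],[0.01,0,0,0,0],[0.01,0,0,0,0],[0.01,0,0,0,0],[0.01,0,0,0,0]]
  ],
  "newtons": 60
}}

```text
time: 3.63
position: [0.4423, -0.3133, 0.1266]
ee_rot: [[0.982, 0.188, 0.001], [0.188, -0.982, -0.001], [0.001, 0.001, -1.0]]
contact_force: [0.4, -1.7, 6.7]
grip_width: 0.208
```

```bash
python3 st.py
```

```text
t 3.63 p [ 442.3448 -313.3466  126.6101] yaw 10.83 F [ 0.3516 -1.7489  6.6939] g 17.8 tiltz [ 0.0009 -0.0012]
```

Emit:
{"fn": "arm_command", "kwargs": {
  "commands": [
    [[0.01,0,0,-0.008,0],[0.01,0,0,-0.015,0],[0.01,0,0,-0.022,0],[0.01,0,0,-0.022,0],[0.01,0,0,-0.015,0],[0.01,0,0,-0.008,0],[0.01,0,0,0,4],[0.01,0,0,0,5.5],[0.01,0,0,0,5.5],[0.01,0,0,0,4.4],[0.01,-0.0019,-0.01,0,0],[0.01,0,-0.02,0,0],[0.01,0,-0.03,0,0],[0.01,0,-0.03,0,0],[0.01,0,-0.03,0,0],[0.01,0,-0.02,0,0],[0.01,0,-0.011,0,0],[0.01,0,0,0,0],[0.01,0,0,0,0]]
  ]
}}

```text
time: 5.22
position: [0.4626, -0.1631, 0.2155]
ee_rot: [[0.989, -0.147, -0.0], [-0.147, -0.989, -0.0], [-0.0, 0.0, -1.0]]
contact_force: [-0.6, -0.2, -4.9]
grip_width: 0.202
```

```bash
python3 - <<'E'
from st import *
rep([.463,-.164,.2126])
im=arm.read_camera('scene');cv2.imwrite('pics/scene2.png',im[:,:,::-1])
im=arm.read_camera('top');cv2.imwrite('pics/top2.png',im[:,:,::-1])
crop('',240,130,440,280,4,'t5.png',im)
E
```

```text
t 5.22 p [ 462.635  -163.0649  215.5471] yaw -8.45 F [-0.5687 -0.1928 -4.8618] g 17.2 tiltz [-0.0004 -0.0001]
tool delta mm [0.4996 0.8709 2.9471]
```

View pics/scene2.png

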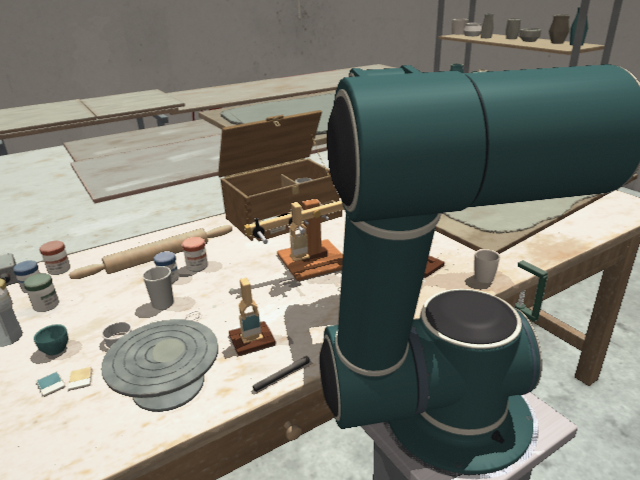

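View pics/t5.png

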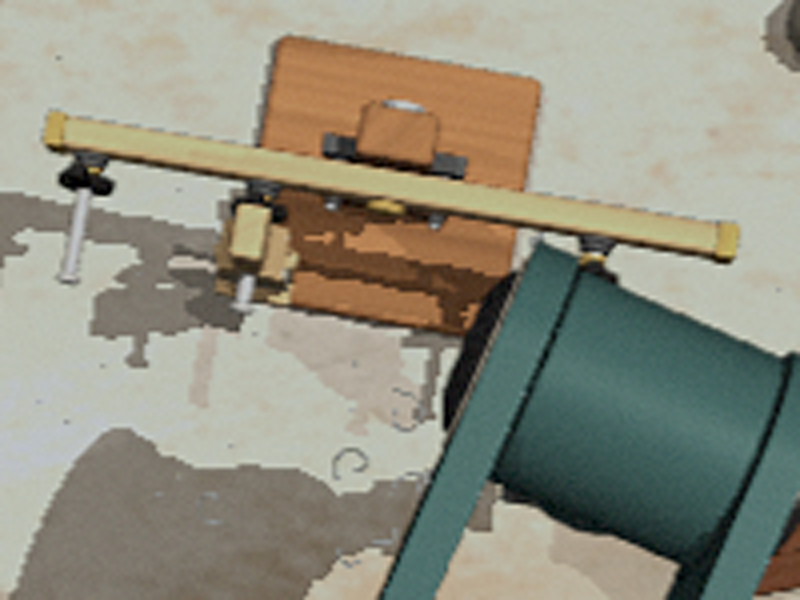

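```bash
cat > ov.py <<'E'
from h import *
def model(o,yaw,tilt,xf,zp=.170):
    # xf: front face x rel origin ; returns edges
    c,s=np.cos(yaw),np.sin(yaw);X=np.array([c,s,0]);Y=np.array([-s,c,0]);Z=np.array([0,0,1.])
    Yt=np.cos(tilt)*Y-np.sin(tilt)*Z;Zt=np.cos(tilt)*Z+np.sin(tilt)*Y
    O=np.array([o[0],o[1],zp]);P=lambda a,b,d:O+a*X+b*Yt+d*Zt
    E=[]
    for d in(.012,-.012):
        for a in(xf,xf+.018):E.append((P(a,-.195,d),P(a,.195,d)))
    for b in(.17,.07,-.12):
        E.append((P(xf-.075,b,0),P(xf,b,0)))
        E.append((P(xf-.075,b,.007),P(xf-.075,b,-.007)));E.append((P(xf-.075,b-.007,0),P(xf-.075,b+.007,0)))
    return E
def draw(im,E,cam,x0,y0,x1,y1,k,name):
    I=cv2.resize(im[y0:y1,x0:x1,::-1],None,fx=k,fy=k,interpolation=cv2.INTER_CUBIC)
    for a,b in E:
        q=(proj([a,b],cam)-(x0,y0)+.5)*k
        cv2.line(I,*[tuple(int(v) for v in r) for r in q],(0,0,255),1,cv2.LINE_AA)
    cv2.imwrite('pics/'+name,I)
E
python3 - <<'E'
from ov import *
yaw=np.radians(-8.55)
X=np.array([np.cos(yaw),np.sin(yaw)]);
tipmid=np.array([.5405,-.055]); o=tipmid+.075*X  # use front plane origin
for i,t in enumerate((.05,.065)):
    E=model(o,yaw,t,0.)
    draw(cv2.imread('pics/scene0.png')[:,:,::-1],E,'scene',220,180,370,260,5,f'o_s{i}.png')
    draw(cv2.imread('pics/top0.png')[:,:,::-1],E,'top',240,130,440,230,4,f'o_t{i}.png')
E
cd pics; python3 -c "
import cv2,numpy as np
cv2.imwrite('os.png',np.vstack([cv2.imread('o_s0.png')[:300],cv2.imread('o_s1.png')[:300]]))"
```

```text
(no output)
```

View pics/os.png

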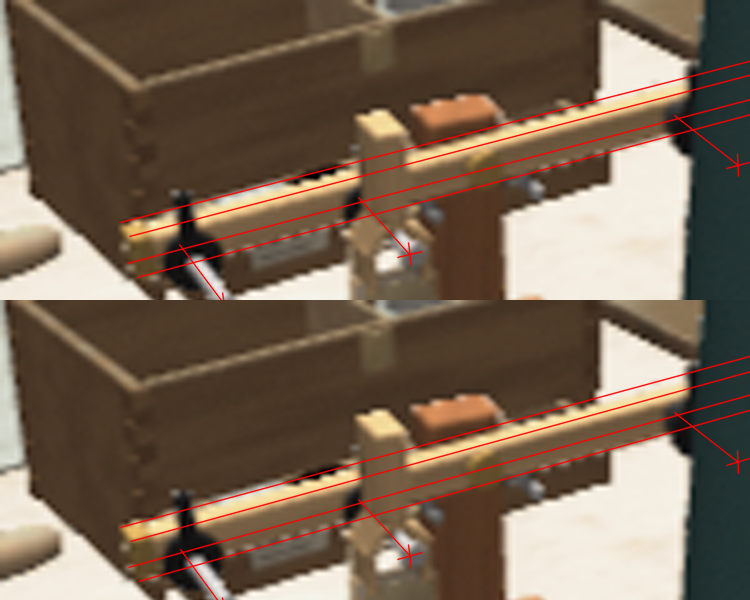

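View pics/o_t0.png

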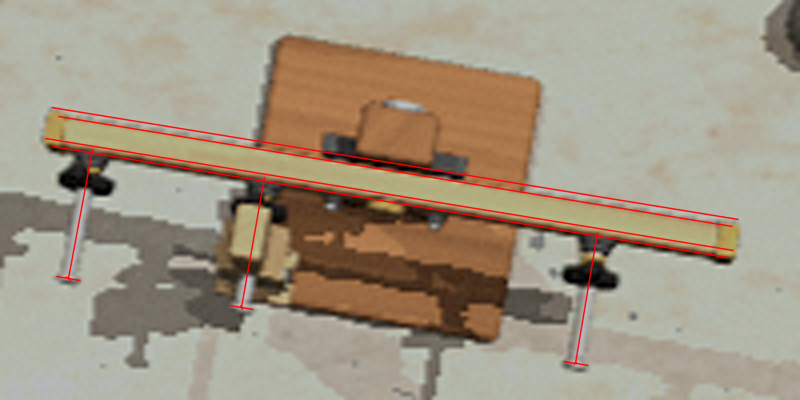

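Emit:
{"fn": "arm_command", "kwargs": {
  "commands": [
    [[0.01,0,0.0016,0.0029,0.1],[0.01,0.01,0,0,0],[0.01,0.014,0,0,0],[0.01,0.01,0,0,0],[0.01,0.006,0,0,0],[0.01,0.006,0,0,0],[0.01,0.006,0,0,0],[0.01,0.004,0,0,0],[0.01,0,0,0,0],[0.01,0,0,0,0]]
  ]
}}

```text
time: 6.15
position: [0.5178, -0.1734, 0.2129]
ee_rot: [[0.989, -0.151, -0.0], [-0.151, -0.989, 0.0], [-0.0, -0.0, -1.0]]
contact_force: [-0.4, 0.2, -4.6]
grip_width: 0.199
```

```bash
python3 - <<'E'
from st import *
rep([.5205,-.1733,.2126])
im=arm.read_camera('top');cv2.imwrite('pics/top3.png',im[:,:,::-1])
crop('',240,130,440,280,4,'t6.png',im)
im=arm.read_camera('scene');crop('',220,180,370,290,5,'s6.png',im)
E
```

```text
t 6.15 p [ 517.8407 -173.362   212.8529] yaw -8.68 F [-0.3646  0.1606 -4.5522] g 17.0 tiltz [-0.0002  0.0001]
tool delta mm [ 2.6196 -0.4625  0.2523]
```

View pics/t6.png

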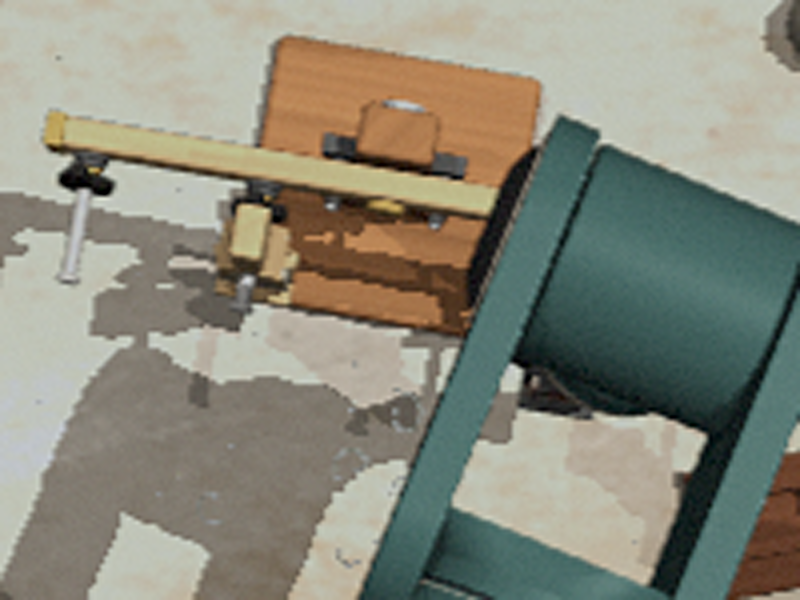

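View pics/s6.png

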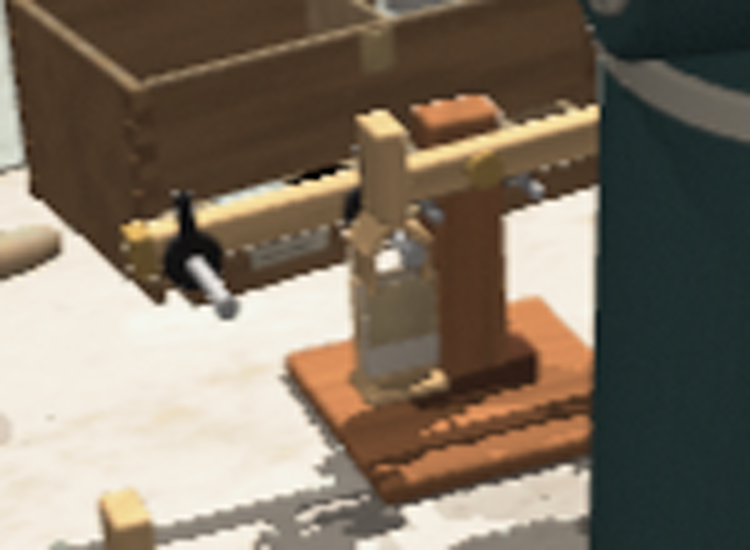

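Emit:
{"fn": "arm_command", "kwargs": {
  "commands": [
    [[0.01,0.005,-0.0004,0,-0.1],[0.01,0.005,0,0,0],[0.01,0.005,0,0,0],[0.01,0.004,0,0,0],[0.01,0.003,0,0,0],[0.01,0,0,0,0],[0.01,0,0,0,0]]
  ]
}}

```text
time: 6.83
position: [0.5398, -0.1762, 0.2127]
ee_rot: [[0.989, -0.149, -0.0], [-0.149, -0.989, 0.0], [-0.0, -0.0, -1.0]]
contact_force: [0.5, 0.7, -5.5]
grip_width: 0.205
```

Emit:
{"fn": "arm_command", "kwargs": {
  "commands": [
    [[0.01,0.002,0,0,0],[0.01,0,0,0,0],[0.01,0,0,0,0]]
  ]
}}

```text
time: 7.08
position: [0.5416, -0.1766, 0.2129]
ee_rot: [[0.989, -0.149, 0.0], [-0.149, -0.989, -0.0], [0.0, 0.0, -1.0]]
contact_force: [0.0, 0.1, -5.6]
grip_width: 0.205
```

Emit:
{"fn": "arm_command", "kwargs": {
  "commands": [
    [[0.01,0.002,0,0,0],[0.01,0,0,0,0],[0.01,0,0,0,0]]
  ]
}}

```text
time: 7.33
position: [0.5437, -0.1769, 0.2129]
ee_rot: [[0.989, -0.149, -0.0], [-0.149, -0.989, 0.0], [-0.0, -0.0, -1.0]]
contact_force: [-0.2, 0.3, -4.6]
grip_width: 0.2
```

Emit:
{"fn": "arm_command", "kwargs": {
  "commands": [
    [[0.01,0.002,0,0,0],[0.01,0,0,0,0],[0.01,0,0,0,0]]
  ]
}}

```text
time: 7.58
position: [0.5457, -0.1771, 0.2129]
ee_rot: [[0.989, -0.149, -0.0], [-0.149, -0.989, 0.0], [-0.0, -0.0, -1.0]]
contact_force: [-0.5, -0.5, -4.6]
grip_width: 0.202
```

Emit:
{"fn": "arm_command", "kwargs": {
  "commands": [
    [[0.01,0.002,0,0,0],[0.01,0,0,0,0],[0.01,0,0,0,0]]
  ]
}}

```text
time: 7.83
position: [0.5477, -0.1775, 0.2129]
ee_rot: [[0.989, -0.149, -0.0], [-0.149, -0.989, 0.0], [-0.0, -0.0, -1.0]]
contact_force: [0.6, 0.1, -4.3]
grip_width: 0.203
```

Emit:
{"fn": "arm_command", "kwargs": {
  "commands": [
    [[0.01,0.002,0,0,0],[0.01,0,0,0,0],[0.01,0,0,0,0]]
  ]
}}

```text
time: 8.08
position: [0.5496, -0.1778, 0.2129]
ee_rot: [[0.989, -0.149, -0.0], [-0.149, -0.989, 0.0], [-0.0, -0.0, -1.0]]
contact_force: [-0.1, -0.0, -4.7]
grip_width: 0.202
```

Emit:
{"fn": "arm_command", "kwargs": {
  "commands": [
    [[0.01,0.002,0,0,0],[0.01,0,0,0,0],[0.01,0,0,0,0]]
  ]
}}

```text
time: 8.33
position: [0.5516, -0.1781, 0.2129]
ee_rot: [[0.989, -0.149, -0.0], [-0.149, -0.989, 0.0], [-0.0, -0.0, -1.0]]
contact_force: [-0.5, -0.6, -4.7]
grip_width: 0.201
```

Emit:
{"fn": "arm_command", "kwargs": {
  "commands": [
    [[0.01,0.002,0,0,0],[0.01,0,0,0,0],[0.01,0,0,0,0]]
  ]
}}

```text
time: 8.58
position: [0.5535, -0.1784, 0.2128]
ee_rot: [[0.989, -0.149, -0.0], [-0.149, -0.989, 0.0], [-0.0, -0.0, -1.0]]
contact_force: [-0.9, 0.6, -4.5]
grip_width: 0.204
```

Emit:
{"fn": "arm_command", "kwargs": {
  "commands": [
    [[0.01,0.002,0,0,0],[0.01,0,0,0,0],[0.01,0,0,0,0]]
  ]
}}

```text
time: 8.83
position: [0.5554, -0.1786, 0.2128]
ee_rot: [[0.989, -0.149, -0.0], [-0.149, -0.989, 0.0], [-0.0, -0.0, -1.0]]
contact_force: [-3.5, 0.4, -4.9]
grip_width: 0.204
```

```bash
python3 st.py
```

```text
t 8.83 p [ 555.4407 -178.6461  212.7955] yaw -8.58 F [-3.5253  0.4298 -4.9419] g 17.4 tiltz [-0.0004  0.0001]
```

Emit:
{"fn": "arm_command", "kwargs": {
  "commands": [
    [[0.01,0,0,0,0],[0.01,0,0,0,0]]
  ]
}}

```text
time: 9.0
position: [0.5554, -0.1787, 0.2128]
ee_rot: [[0.989, -0.149, -0.0], [-0.149, -0.989, 0.0], [-0.0, 0.0, -1.0]]
contact_force: [-3.2, 0.7, -5.0]
grip_width: 0.204
```

Emit:
{"fn": "arm_command", "kwargs": {
  "commands": [
    [[0.01,0,0,0,0]]
  ]
}}

```text
time: 9.08
position: [0.5554, -0.1787, 0.2129]
ee_rot: [[0.989, -0.149, -0.0], [-0.149, -0.989, -0.0], [-0.0, 0.0, -1.0]]
contact_force: [-2.3, 0.7, -4.7]
grip_width: 0.204
```

Emit:
{"fn": "arm_command", "kwargs": {
  "commands": [
    [[0.01,-0.004,0,0,0],[0.01,0,0,0.002,0],[0.01,0,0,0.002,0],[0.01,0,0,0.002,0],[0.01,0,0,0.0015,0],[0.01,0,0,0.001,0],[0.01,0,0,0.001,0],[0.01,0,0,0.001,0],[0.01,0,0,0.001,0],[0.01,0,0,0.001,0],[0.01,0,0,0.001,0],[0.01,0,0,0.001,0],[0.01,0,0,0.001,0],[0.01,0,0,0.001,0],[0.01,0,0,0.001,0],[0.01,0,0,0,0],[0.01,0,0,0,0]]
  ]
}}

```text
time: 10.5
position: [0.5515, -0.1782, 0.1954]
ee_rot: [[0.989, -0.149, 0.0], [-0.149, -0.989, -0.0], [0.0, 0.0, -1.0]]
contact_force: [-1.0, -4.5, -3.2]
grip_width: 0.2
```

```bash
python3 - <<'E'
from st import *
rep()
im=arm.read_camera('scene');crop('',220,180,370,290,5,'s7.png',im)
E
```

```text
t 10.5 p [ 551.5285 -178.2115  195.4335] yaw -8.59 F [-1.029  -4.5329 -3.2433] g 17.0 tiltz [ 0.     -0.0003]
```

View pics/s7.png

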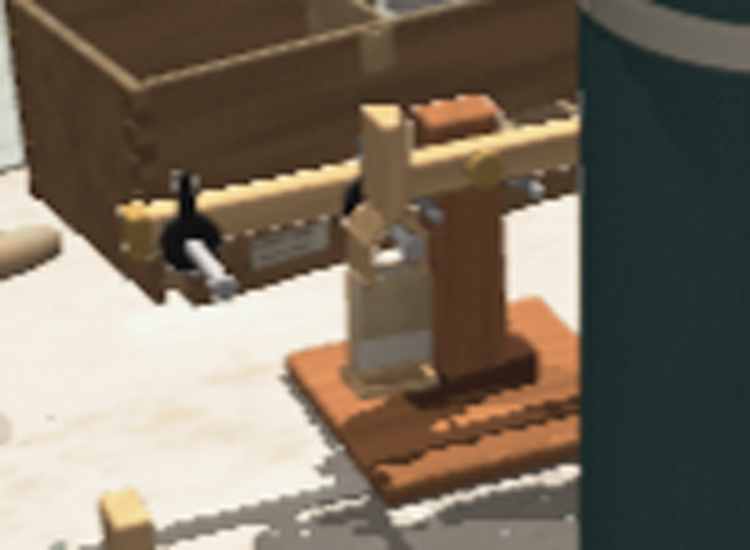

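Emit:
{"fn": "arm_command", "kwargs": {
  "commands": [
    [[0.01,0,0.0007,0,0],[0.01,0,0,0,0],[0.01,0,0,0,0]]
  ]
}}

```text
time: 10.8
position: [0.5515, -0.1786, 0.1955]
ee_rot: [[0.989, -0.149, 0.0], [-0.149, -0.989, 0.0], [0.0, -0.0, -1.0]]
contact_force: [0.5, -1.6, -3.1]
grip_width: 0.2
```

Emit:
{"fn": "arm_command", "kwargs": {
  "commands": [
    [[0.01,0,0.0004,0,0],[0.01,0,0,0,0],[0.01,0,0,0,0]]
  ]
}}

```text
time: 11.05
position: [0.5514, -0.1789, 0.1954]
ee_rot: [[0.989, -0.149, 0.0], [-0.149, -0.989, 0.0], [0.0, -0.0, -1.0]]
contact_force: [0.8, 1.3, -4.0]
grip_width: 0.203
```

Emit:
{"fn": "arm_command", "kwargs": {
  "commands": [
    [[0.01,0,0,0.001,0],[0.01,0,0,0.001,0],[0.01,0,0,0.001,0],[0.01,0,0,0.001,0],[0.01,0,0,0,0],[0.01,0,0,0,0]]
  ]
}}

```text
time: 11.55
position: [0.5514, -0.179, 0.1914]
ee_rot: [[0.989, -0.149, 0.0], [-0.149, -0.989, 0.0], [0.0, -0.0, -1.0]]
contact_force: [1.1, 3.7, -2.5]
grip_width: 0.2
```

Emit:
{"fn": "arm_command", "kwargs": {
  "commands": [
    [[0.01,0,-0.0005,0,0],[0.01,0,0,0.001,0],[0.01,0,0,0.001,0],[0.01,0,0,0.001,0],[0.01,0,0,0.001,0],[0.01,0,0,0,0],[0.01,0,0,0,0]]
  ]
}}

```text
time: 12.13
position: [0.5514, -0.1787, 0.1874]
ee_rot: [[0.989, -0.149, -0.0], [-0.149, -0.989, -0.0], [-0.0, 0.0, -1.0]]
contact_force: [0.1, 0.2, -0.6]
grip_width: 0.198
```

```bash
python3 - <<'E'
from ov import *
from st import rep
rep()
im=arm.read_camera('scene')
yaw=np.radians(-8.55);X=np.array([np.cos(yaw),np.sin(yaw)]);o=np.array([.5405,-.055])+.0725*X
I=[]
for t in(-.05,-.09,-.125):
    draw(im,model(o,yaw,t,0.),'scene',220,190,370,240,5,'x.png');I.append(cv2.imread('pics/x.png'))
cv2.imwrite('pics/s8.png',np.vstack(I)[:,:])
E
```

```text
t 12.13 p [ 551.4365 -178.6809  187.3618] yaw -8.58 F [ 0.1086  0.1963 -0.6334] g 16.9 tiltz [-0. -0.]
```

View pics/s8.png

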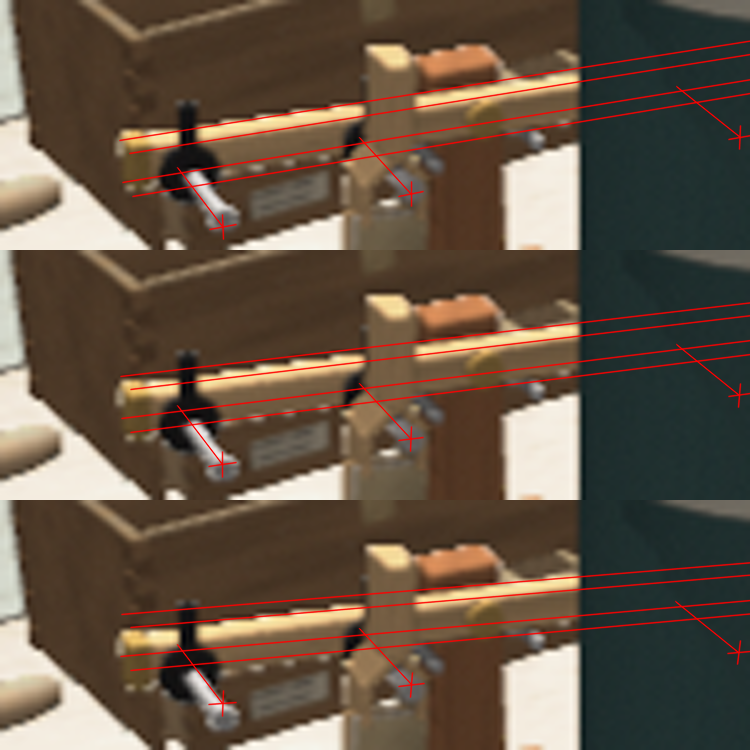

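Emit:
{"fn": "arm_command", "kwargs": {
  "commands": [
    [[0.01,0,0,0.001,0],[0.01,0,0,0.001,0],[0.01,0,0,0.001,0],[0.01,0,0,0.001,0],[0.01,0,0,0.001,0],[0.01,0,0,0,0],[0.01,0,0,0,0]]
  ]
}}

```text
time: 12.77
position: [0.5515, -0.1785, 0.1824]
ee_rot: [[0.989, -0.149, 0.0], [-0.149, -0.989, 0.0], [0.0, -0.0, -1.0]]
contact_force: [1.1, 3.3, -0.1]
grip_width: 0.205
```

Emit:
{"fn": "arm_command", "kwargs": {
  "commands": [
    [[0.01,0,0,0.001,0],[0.01,0,0,0.0005,0],[0.01,0,0,0,0],[0.01,0,0,0,0]]
  ]
}}

```text
time: 13.1
position: [0.5515, -0.1784, 0.1809]
ee_rot: [[0.989, -0.149, 0.0], [-0.149, -0.989, 0.0], [0.0, -0.0, -1.0]]
contact_force: [1.3, 5.1, -0.4]
grip_width: 0.207
```

Emit:
{"fn": "arm_command", "kwargs": {
  "commands": [
    [[0.01,0,-0.0008,0,0],[0.01,0,0,0,0],[0.01,0,0,0,0]]
  ]
}}

```text
time: 13.35
position: [0.5515, -0.178, 0.1809]
ee_rot: [[0.989, -0.149, -0.0], [-0.149, -0.989, -0.0], [0.0, 0.0, -1.0]]
contact_force: [1.1, 0.5, 1.3]
grip_width: 0.198
```

```bash
python3 - <<'E'
from ov import *
from st import rep
rep()
im=arm.read_camera('scene')
yaw=np.radians(-8.55);X=np.array([np.cos(yaw),np.sin(yaw)]);o=np.array([.5405,-.055])+.0725*X
I=[]
for t in(-.09,-.11,-.125):
    draw(im,model(o,yaw,t,0.),'scene',220,190,370,240,5,'x.png');I.append(cv2.imread('pics/x.png'))
cv2.imwrite('pics/s9.png',np.vstack(I)[:,:])
E
```

```text
t 13.35 p [ 551.5325 -178.0414  180.9045] yaw -8.59 F [1.1283 0.4643 1.3494] g 16.9 tiltz [-0.     -0.0004]
```

View pics/s9.png

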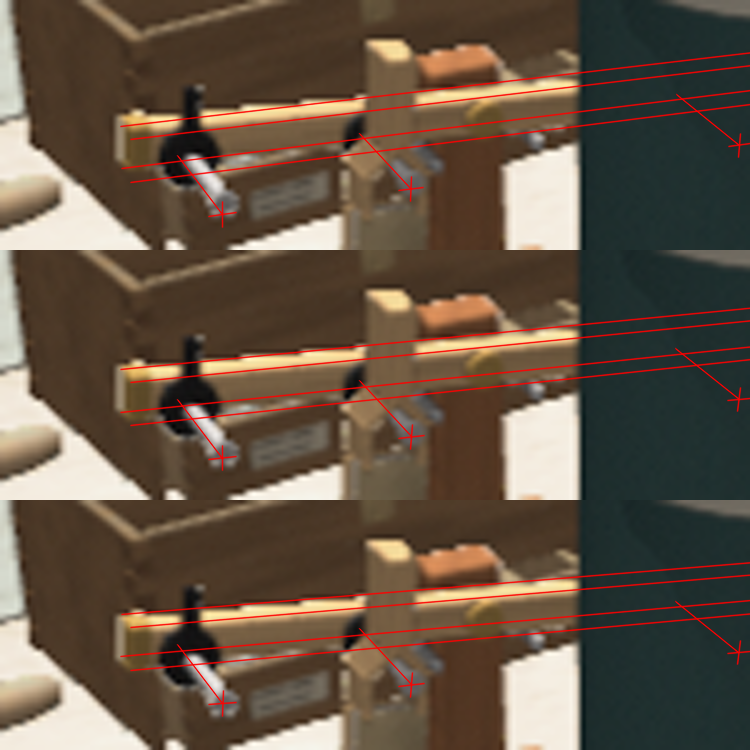

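Emit:
{"fn": "arm_command", "kwargs": {
  "commands": [
    [[0.01,0.001,0,0,0],[0.01,0.001,0,0,0],[0.01,0.001,0,0,0],[0.01,0.001,0,0,0],[0.01,0,0,0,0],[0.01,0,0,0,0]]
  ]
}}

```text
time: 13.9
position: [0.5551, -0.1786, 0.1806]
ee_rot: [[0.989, -0.149, -0.001], [-0.149, -0.989, 0.0], [-0.001, 0.0, -1.0]]
contact_force: [-5.9, 1.0, 0.4]
grip_width: 0.202
```

Emit:
{"fn": "arm_command", "kwargs": {
  "commands": [
    [[0.01,0.001,0,0,0],[0.01,0,0,0,0],[0.01,0,0,0,0]]
  ]
}}

```text
time: 14.15
position: [0.556, -0.1787, 0.1806]
ee_rot: [[0.989, -0.149, -0.002], [-0.149, -0.989, 0.0], [-0.002, 0.0, -1.0]]
contact_force: [-6.0, 1.2, 0.5]
grip_width: 0.201
```

Emit:
{"fn": "arm_command", "kwargs": {
  "commands": [
    [[0.01,0.001,0,0,0],[0.01,0,0,0,0],[0.01,0,0,0,0]]
  ]
}}

```text
time: 14.4
position: [0.5569, -0.1788, 0.1805]
ee_rot: [[0.989, -0.149, -0.002], [-0.149, -0.989, 0.0], [-0.002, 0.0, -1.0]]
contact_force: [-6.6, 1.1, 0.4]
grip_width: 0.202
```

Emit:
{"fn": "arm_command", "kwargs": {
  "commands": [
    [[0.01,0.0009,0,0,0],[0.01,0,0,0,0],[0.01,0,0,0,0]]
  ]
}}

```text
time: 14.65
position: [0.5577, -0.1789, 0.1805]
ee_rot: [[0.989, -0.149, -0.002], [-0.149, -0.989, 0.0], [-0.002, 0.0, -1.0]]
contact_force: [-7.7, 1.3, -0.4]
grip_width: 0.204
```

Emit:
{"fn": "arm_command", "kwargs": {
  "commands": [
    [[0.022,0,0,0,0],[0.03,0,0,0,0],[0.05,0,0,0,0],[0.05,0,0,0,0],[0.05,0,0,0,0],[0.05,0,0,0,0],[0.05,0,0,0,0]]
  ]
}}

```text
time: 15.23
position: [0.5584, -0.1789, 0.181]
ee_rot: [[0.989, -0.149, 0.0], [-0.149, -0.989, -0.0], [0.0, 0.0, -1.0]]
contact_force: [0.4, -0.9, -0.5]
grip_width: 0.586
```

```bash
python3 - <<'E'
from ov import *
from st import rep
rep()
im=arm.read_camera('scene')
yaw=np.radians(-8.55);X=np.array([np.cos(yaw),np.sin(yaw)]);o=np.array([.5405,-.055])+.0725*X
I=[]
for t in(-.11,-.125):
    draw(im,model(o,yaw,t,0.),'scene',220,190,370,240,5,'x.png');I.append(cv2.imread('pics/x.png'))
cv2.imwrite('pics/s10.png',np.vstack(I)[:,:])
E
```

```text
t 15.23 p [ 558.4435 -178.8935  180.9545] yaw -8.58 F [ 0.4118 -0.8627 -0.5143] g 50.1 tiltz [ 0.0001 -0.0001]
```

View pics/s10.png

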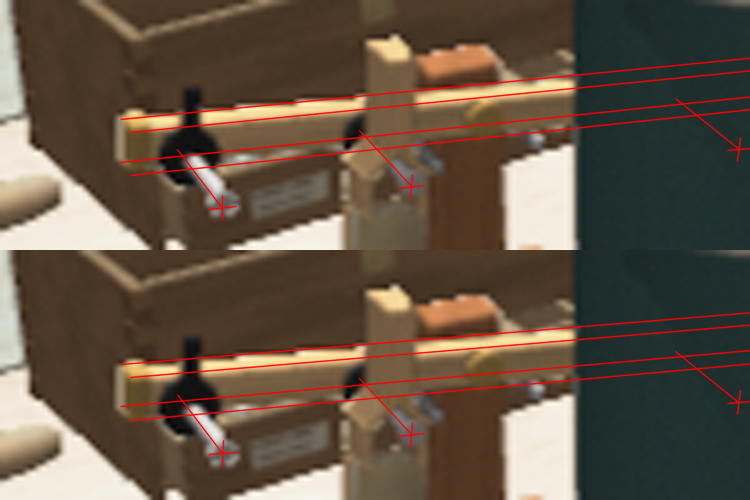

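Emit:
{"fn": "arm_command", "kwargs": {
  "commands": [
    [[0.05,0,0,-0.01,0],[0.05,0,0,-0.02,0],[0.05,0,0,-0.03,0],[0.05,0,0,-0.03,0],[0.05,-0.03,0,-0.01,0],[0.05,-0.03,0,0,0],[0.05,-0.03,0,0,0],[0.05,-0.03,0,0,0],[0.05,-0.0076,-0.0387,0,0.7],[0.05,-0.0076,-0.0387,0,0],[0.05,-0.0076,-0.0387,0,0],[0.05,-0.0076,-0.0387,0,0],[0.05,-0.0076,-0.0387,0,0],[0.05,-0.0076,-0.0387,0,0],[0.05,-0.0076,-0.0387,0,0],[0.05,-0.0076,-0.0387,0,0],[0.05,-0.0076,-0.0387,0,0],[0.05,-0.0076,-0.0387,0,0],[0.05,0,0,0,0],[0.05,0,0,0,0]]
  ]
}}

```text
time: 16.95
position: [0.4262, 0.2349, 0.2813]
ee_rot: [[0.987, -0.158, -0.0], [-0.158, -0.987, -0.0], [-0.0, 0.0, -1.0]]
contact_force: [0.9, -1.1, 0.6]
grip_width: 0.584
```

```bash
python3 - <<'E'
from st import *
rep([.4225,.233,.126])
im=arm.read_camera('scene');cv2.imwrite('pics/scene3.png',im[:,:,::-1])
im=arm.read_camera('top');cv2.imwrite('pics/top4.png',im[:,:,::-1])
crop('',240,130,440,280,4,'t7.png',im)
E
```

```text
t 16.95 p [426.1508 234.8503 281.3457] yaw -9.08 F [ 0.8555 -1.129   0.6312] g 49.9 tiltz [-0.0002 -0.0001]
tool delta mm [ -3.2817   2.386  155.3466]
```

View pics/scene3.png

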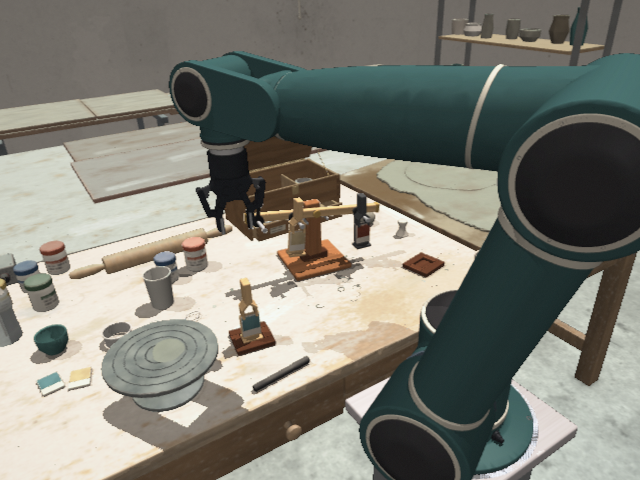

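View pics/t7.png

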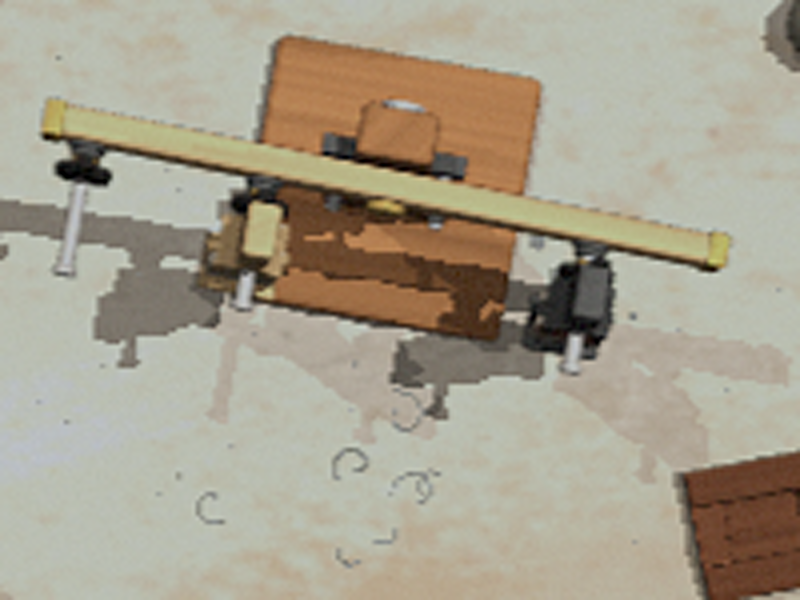

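```bash
python3 - <<'E'
from ov import *
im=cv2.imread('pics/scene3.png')[:,:,::-1]
crop('',240,190,390,260,5,'s11a.png',im)
yaw=np.radians(-8.55);X=np.array([np.cos(yaw),np.sin(yaw)]);o=np.array([.5405,-.055])+.0725*X
draw(im,model(o,yaw,-.12,0.),'scene',240,190,390,260,5,'s11b.png')
I=[cv2.imread('pics/s11a.png'),cv2.imread('pics/s11b.png')]
cv2.imwrite('pics/s11.png',np.vstack(I)[:600])
p=np.array((65,271))/4+(240,130)-.375
print(back(p,.19,'top'))
E
```

```text
[[0.5655 0.1116 0.19  ]]
```

View pics/s11.png

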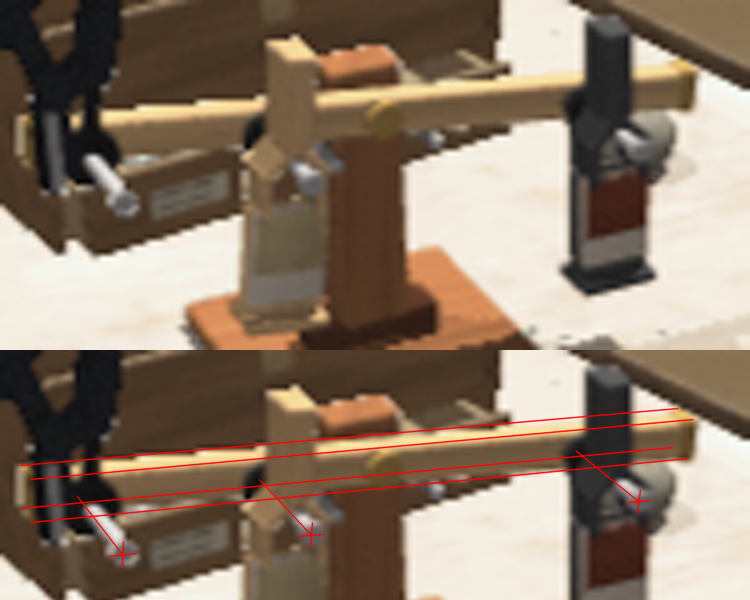

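Emit:
{"fn": "arm_command", "kwargs": {
  "commands": [
    [[0.05,-0.003,0.0025,0.03,0.2],[0.05,0,0,0.04,0],[0.05,0,0,0.04,0],[0.05,0,0,0.03,0],[0.05,0,0,0.0153,0],[0.05,0,0,0,0],[0.05,0,0,0,0]]
  ]
}}

```text
time: 17.63
position: [0.4235, 0.2302, 0.1261]
ee_rot: [[0.986, -0.166, -0.0], [-0.166, -0.986, -0.0], [-0.0, 0.0, -1.0]]
contact_force: [-0.3, 0.2, 0.6]
grip_width: 0.587
```

```bash
python3 - <<'E'
from st import *
rep([.4228,.2328,.126])
im=arm.read_camera('scene');crop('',180,210,320,370,5,'s12.png',im[:, :])
E
```

```text
t 17.63 p [423.5448 230.2131 126.1319] yaw -9.57 F [-0.2871  0.2441  0.5947] g 50.1 tiltz [-0.0002 -0.0002]
tool delta mm [-1.1647 -2.4271  0.1316]
```

View pics/s12.png

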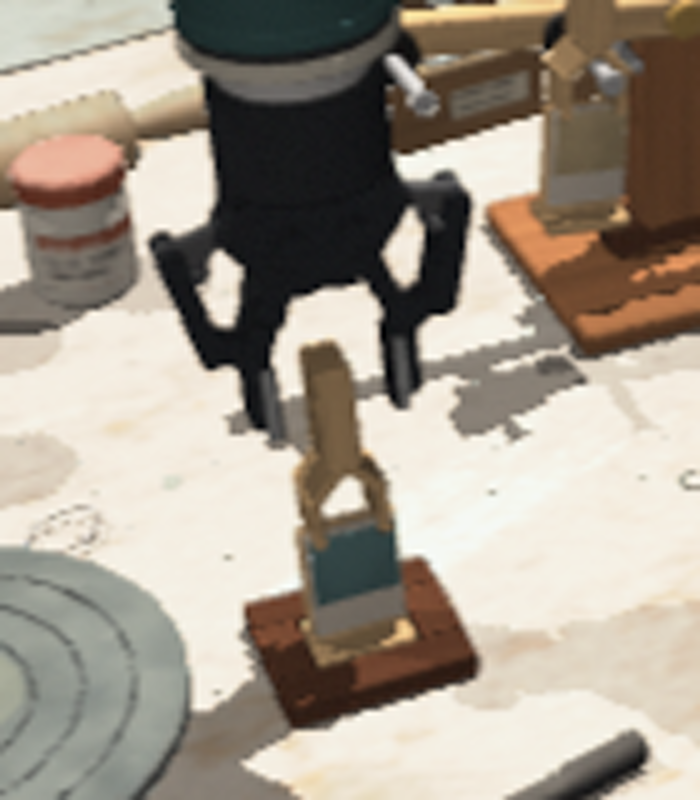

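Emit:
{"fn": "arm_command", "kwargs": {
  "commands": [
    [[0.05,-0.001,-0.0024,0,-0.2],[0.05,0,0,0,0],[0.01,0,0,0,0],[0.01,0,0,0,0],[0.01,0,0,0,0],[0.01,0,0,0,0],[0.01,0,0,0,0],[0.01,0,0,0,0],[0.01,0,0,0,0],[0.01,0,0,0,0]]
  ]
}}

```text
time: 18.52
position: [0.4229, 0.2337, 0.1261]
ee_rot: [[0.987, -0.161, 0.001], [-0.161, -0.987, 0.0], [0.001, -0.0, -1.0]]
contact_force: [-0.5, -2.0, 6.2]
grip_width: 0.201
```

```bash
python3 st.py
```

```text
t 18.52 p [422.8706 233.7292 126.1059] yaw -9.28 F [-0.4561 -2.0352  6.1511] g 17.1 tiltz [0.0006 0.    ]
```

Emit:
{"fn": "arm_command", "kwargs": {
  "commands": [
    [[0.01,0,0,-0.008,0],[0.01,0,0,-0.017,0],[0.01,0,0,-0.025,0],[0.01,0,0,-0.025,0],[0.01,0,0,-0.016,0],[0.01,0,0,-0.0085,-0.7],[0.01,0.007,0.007,0,0],[0.01,0.015,0.0155,0,0],[0.01,0.02,0.0205,0,0],[0.01,0.02,0.0205,0,0],[0.01,0.018,0.018,0,0],[0.01,0.012,0.0125,0,0],[0.01,0.0057,0.0056,0,0],[0.01,0,0,0,0],[0.01,0,0,0,0],[0.01,0,0,0,0]]
  ]
}}

```text
time: 19.85
position: [0.5039, 0.1212, 0.2247]
ee_rot: [[0.989, -0.149, -0.001], [-0.149, -0.989, 0.0], [-0.001, -0.0, -1.0]]
contact_force: [0.1, 0.1, -1.3]
grip_width: 0.204
```

```bash
python3 - <<'E'
from st import *
rep([.5047,.1207,.2255])
im=arm.read_camera('scene');crop('',180,150,330,270,5,'s13.png',im)
im=arm.read_camera('top');crop('',220,130,380,250,5,'t13.png',im)
E
```

```text
t 19.85 p [503.9404 121.2294 224.6621] yaw -8.55 F [ 0.1343  0.1085 -1.3076] g 17.4 tiltz [-0.0008  0.0001]
tool delta mm [ 0.8292  0.4106 -0.8386]
```

View pics/s13.png

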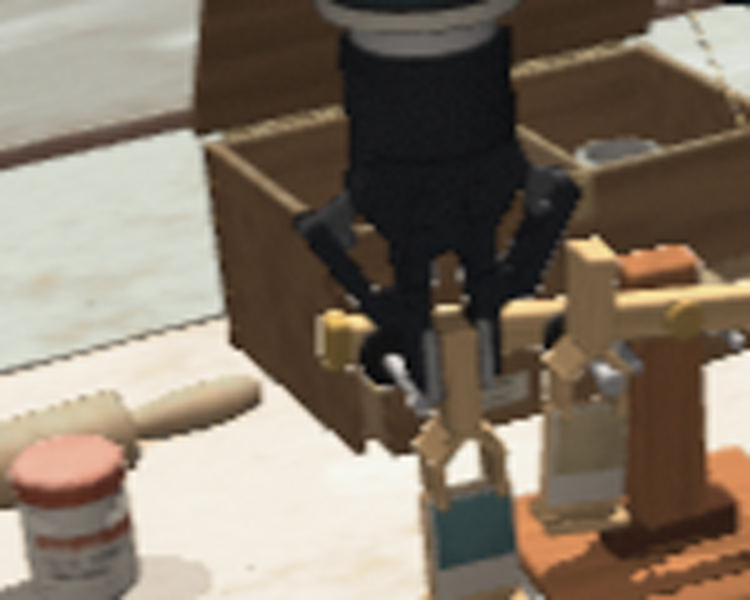

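View pics/t13.png

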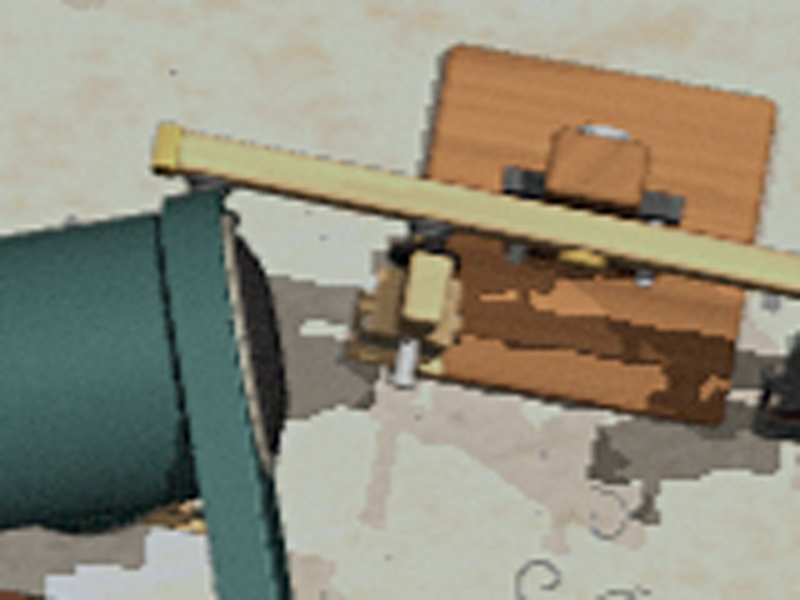

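Emit:
{"fn": "arm_command", "kwargs": {
  "commands": [
    [[0.01,0,0.0004,-0.0008,0],[0.01,0.01,0,0,0],[0.01,0.014,0,0,0],[0.01,0.01,0,0,0],[0.01,0.006,0,0,0],[0.01,0.006,0,0,0],[0.01,0.004,0,0,0],[0.01,0,0,0,0],[0.01,0,0,0,0]]
  ]
}}

```text
time: 20.7
position: [0.5538, 0.1128, 0.2258]
ee_rot: [[0.989, -0.149, -0.0], [-0.149, -0.989, 0.0], [-0.0, 0.0, -1.0]]
contact_force: [-0.5, 0.1, -2.0]
grip_width: 0.206
```

```bash
python3 - <<'E'
from st import *
rep([.564,.1118,.2255])
im=arm.read_camera('scene');crop('',200,180,320,280,6,'s14.png',im)
E
```

```text
t 20.7 p [553.7643 112.8151 225.8018] yaw -8.58 F [-0.4927  0.0733 -1.9967] g 17.6 tiltz [-0.0003  0.    ]
tool delta mm [10.2727 -0.5239  0.2983]
```

View pics/s14.png

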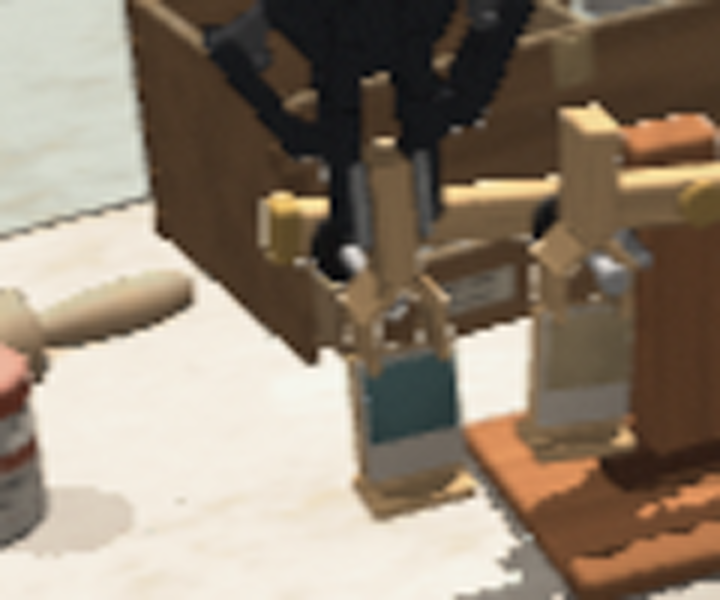

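Emit:
{"fn": "arm_command", "kwargs": {
  "commands": [
    [[0.01,0.004,-0.0005,0.0003,0],[0.01,0.004,0,0,0],[0.01,0.004,0,0,0],[0.01,0.004,0,0,0],[0.01,0.004,0,0,0],[0.01,0.004,0,0,0],[0.01,0.004,0,0,0],[0.01,0,0,0,0],[0.01,0,0,0,0]]
  ]
}}

```text
time: 21.5
position: [0.5817, 0.1091, 0.2254]
ee_rot: [[0.989, -0.149, -0.0], [-0.149, -0.989, -0.0], [-0.0, 0.0, -1.0]]
contact_force: [-0.8, 0.1, -2.6]
grip_width: 0.202
```

```bash
python3 - <<'E'
from st import *
rep([.564,.1118,.2255])
im=arm.read_camera('scene');crop('',200,180,320,280,6,'s15.png',im)
E
```

```text
t 21.5 p [581.7107 109.0518 225.4187] yaw -8.59 F [-0.7913  0.1416 -2.592 ] g 17.3 tiltz [-0.0004 -0.0001]
tool delta mm [-17.9225  -0.0726  -0.0743]
```

View pics/s15.png

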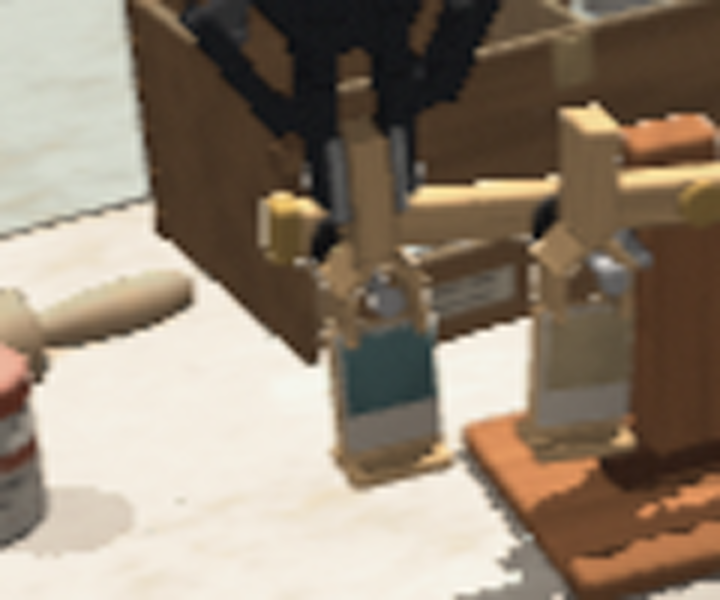

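Emit:
{"fn": "arm_command", "kwargs": {
  "commands": [
    [[0.01,0.003,0,0,0],[0.01,0.003,0,0,0],[0.01,0,0,0,0],[0.01,0,0,0,0]]
  ]
}}

```text
time: 21.88
position: [0.5876, 0.1082, 0.2255]
ee_rot: [[0.989, -0.149, -0.0], [-0.149, -0.989, -0.0], [-0.0, 0.0, -1.0]]
contact_force: [0.7, -0.1, -2.3]
grip_width: 0.204
```

Emit:
{"fn": "arm_command", "kwargs": {
  "commands": [
    [[0.01,0.002,0,0,0],[0.01,0,0,0,0],[0.01,0,0,0,0]]
  ]
}}

```text
time: 22.13
position: [0.5895, 0.1079, 0.2256]
ee_rot: [[0.989, -0.149, -0.0], [-0.149, -0.989, 0.0], [-0.0, -0.0, -1.0]]
contact_force: [0.4, 0.0, -3.1]
grip_width: 0.201
```

Emit:
{"fn": "arm_command", "kwargs": {
  "commands": [
    [[0.01,0.002,0,0,0],[0.01,0,0,0,0],[0.01,0,0,0,0]]
  ]
}}

```text
time: 22.38
position: [0.5915, 0.1076, 0.2255]
ee_rot: [[0.989, -0.149, -0.0], [-0.149, -0.989, -0.0], [-0.0, 0.0, -1.0]]
contact_force: [0.9, -0.4, -3.0]
grip_width: 0.201
```

Emit:
{"fn": "arm_command", "kwargs": {
  "commands": [
    [[0.01,0.002,0,0,0],[0.01,0,0,0,0],[0.01,0,0,0,0]]
  ]
}}

```text
time: 22.63
position: [0.5935, 0.1073, 0.2256]
ee_rot: [[0.989, -0.149, -0.0], [-0.149, -0.989, -0.0], [-0.0, 0.0, -1.0]]
contact_force: [-0.1, 0.1, -2.1]
grip_width: 0.205
```

Emit:
{"fn": "arm_command", "kwargs": {
  "commands": [
    [[0.01,0.002,0,0,0],[0.01,0,0,0,0],[0.01,0,0,0,0]]
  ]
}}

```text
time: 22.88
position: [0.5955, 0.107, 0.2256]
ee_rot: [[0.989, -0.149, -0.0], [-0.149, -0.989, 0.0], [-0.0, -0.0, -1.0]]
contact_force: [1.0, -0.5, -1.7]
grip_width: 0.203
```

Emit:
{"fn": "arm_command", "kwargs": {
  "commands": [
    [[0.01,0.002,0,0,0],[0.01,0,0,0,0],[0.01,0,0,0,0]]
  ]
}}

```text
time: 23.13
position: [0.5975, 0.1067, 0.2256]
ee_rot: [[0.989, -0.149, -0.0], [-0.149, -0.989, 0.0], [-0.0, 0.0, -1.0]]
contact_force: [0.8, -0.5, -1.5]
grip_width: 0.204
```

Emit:
{"fn": "arm_command", "kwargs": {
  "commands": [
    [[0.01,0.002,0,0,0],[0.01,0,0,0,0],[0.01,0,0,0,0]]
  ]
}}

```text
time: 23.38
position: [0.5994, 0.1065, 0.2255]
ee_rot: [[0.989, -0.149, -0.0], [-0.149, -0.989, 0.0], [-0.0, -0.0, -1.0]]
contact_force: [0.6, -0.7, -2.6]
grip_width: 0.208
```

Emit:
{"fn": "arm_command", "kwargs": {
  "commands": [
    [[0.01,0.002,0,0,0],[0.01,0,0,0,0],[0.01,0,0,0,0]]
  ]
}}

```text
time: 23.63
position: [0.6014, 0.1061, 0.2255]
ee_rot: [[0.989, -0.149, -0.0], [-0.149, -0.989, 0.0], [-0.0, 0.0, -1.0]]
contact_force: [-1.2, 0.9, -2.4]
grip_width: 0.202
```

Emit:
{"fn": "arm_command", "kwargs": {
  "commands": [
    [[0.01,0,0,0,0]]
  ]
}}

```text
time: 23.72
position: [0.6014, 0.1062, 0.2256]
ee_rot: [[0.989, -0.149, -0.0], [-0.149, -0.989, 0.0], [-0.0, -0.0, -1.0]]
contact_force: [-0.7, -0.7, -3.2]
grip_width: 0.202
```

Emit:
{"fn": "arm_command", "kwargs": {
  "commands": [
    [[0.01,0.002,0,0,0],[0.01,0,0,0,0],[0.01,0,0,0,0]]
  ]
}}

```text
time: 23.97
position: [0.6033, 0.1059, 0.2255]
ee_rot: [[0.989, -0.149, -0.0], [-0.149, -0.989, 0.0], [-0.0, 0.0, -1.0]]
contact_force: [-0.8, -0.9, -2.0]
grip_width: 0.206
```

Emit:
{"fn": "arm_command", "kwargs": {
  "commands": [
    [[0.01,0,0,0,0]]
  ]
}}

```text
time: 24.05
position: [0.6033, 0.1059, 0.2255]
ee_rot: [[0.989, -0.149, -0.0], [-0.149, -0.989, -0.0], [-0.0, 0.0, -1.0]]
contact_force: [-2.8, 0.8, -2.4]
grip_width: 0.2
```

Emit:
{"fn": "arm_command", "kwargs": {
  "commands": [
    [[0.01,0,0,0,0]]
  ]
}}

```text
time: 24.13
position: [0.6033, 0.1059, 0.2256]
ee_rot: [[0.989, -0.149, -0.0], [-0.149, -0.989, -0.0], [-0.0, 0.0, -1.0]]
contact_force: [-1.7, 0.8, -2.2]
grip_width: 0.202
```

Emit:
{"fn": "arm_command", "kwargs": {
  "commands": [
    [[0.01,0.002,0,0,0],[0.01,0,0,0,0],[0.01,0,0,0,0]]
  ]
}}

```text
time: 24.38
position: [0.6053, 0.1056, 0.2255]
ee_rot: [[0.989, -0.149, -0.0], [-0.149, -0.989, 0.0], [-0.0, 0.0, -1.0]]
contact_force: [-3.5, 1.1, -1.8]
grip_width: 0.204
```

Emit:
{"fn": "arm_command", "kwargs": {
  "commands": [
    [[0.01,0,0,0,0]]
  ]
}}

```text
time: 24.47
position: [0.6053, 0.1056, 0.2256]
ee_rot: [[0.989, -0.149, -0.0], [-0.149, -0.989, 0.0], [-0.0, 0.0, -1.0]]
contact_force: [-4.3, 1.6, -1.4]
grip_width: 0.201
```

Emit:
{"fn": "arm_command", "kwargs": {
  "commands": [
    [[0.01,0,0,0,0]]
  ]
}}

```text
time: 24.55
position: [0.6053, 0.1056, 0.2256]
ee_rot: [[0.989, -0.149, -0.0], [-0.149, -0.989, 0.0], [-0.0, 0.0, -1.0]]
contact_force: [-2.8, 1.1, -2.0]
grip_width: 0.202
```

Emit:
{"fn": "arm_command", "kwargs": {
  "commands": [
    [[0.01,-0.0045,0,0,0],[0.01,0,0,0.002,0],[0.01,0,0,0.002,0],[0.01,0,0,0.002,0],[0.01,0,0,0.0015,0],[0.01,0,0,0.001,0],[0.01,0,0,0.001,0],[0.01,0,0,0.001,0],[0.01,0,0,0.001,0],[0.01,0,0,0.001,0],[0.01,0,0,0.001,0],[0.01,0,0,0.001,0],[0.01,0,0,0,0],[0.01,0,0,0,0]]
  ]
}}

```text
time: 25.72
position: [0.6009, 0.1062, 0.2111]
ee_rot: [[0.989, -0.149, 0.0], [-0.149, -0.989, 0.0], [0.0, -0.0, -1.0]]
contact_force: [0.4, -0.0, -1.2]
grip_width: 0.199
```

```bash
python3 - <<'E'
from st import *
rep()
im=arm.read_camera('scene');crop('',200,180,320,280,6,'s16.png',im)
E
```

```text
t 25.72 p [600.8599 106.2299 211.1151] yaw -8.58 F [ 0.373  -0.0057 -1.1918] g 17.0 tiltz [0. 0.]
```

View pics/s16.png

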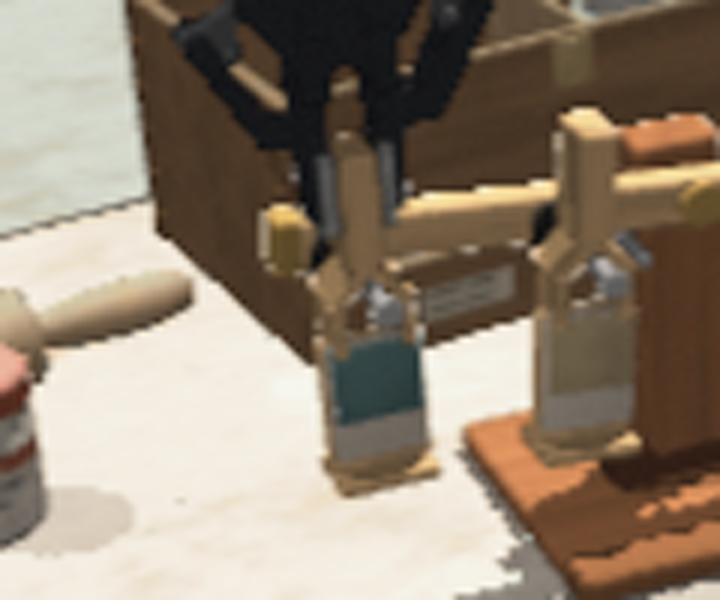

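Emit:
{"fn": "arm_command", "kwargs": {
  "commands": [
    [[0.01,0,0,0.001,0],[0.01,0,0,0.001,0],[0.01,0,0,0.001,0],[0.01,0,0,0.001,0],[0.01,0,0,0.001,0],[0.01,0,0,0,0]]
  ]
}}

```text
time: 26.27
position: [0.6009, 0.1065, 0.2059]
ee_rot: [[0.989, -0.149, 0.0], [-0.149, -0.989, 0.0], [-0.0, -0.0, -1.0]]
contact_force: [0.7, 4.5, -1.4]
grip_width: 0.201
```

Emit:
{"fn": "arm_command", "kwargs": {
  "commands": [
    [[0.01,0,0,0.001,0],[0.01,0,0,0.001,0],[0.01,0,0,0.001,0],[0.01,0,0,0.001,0],[0.01,0,0,0,0],[0.01,0,0,0,0]]
  ]
}}

```text
time: 26.77
position: [0.6009, 0.1066, 0.2022]
ee_rot: [[0.989, -0.149, 0.0], [-0.149, -0.989, 0.001], [0.0, -0.001, -1.0]]
contact_force: [1.0, 5.6, -0.9]
grip_width: 0.202
```

Lateral force +y: centre the hanger by moving it toward +y.

Emit:
{"fn": "arm_command", "kwargs": {
  "commands": [
    [[0.01,0,-0.0009,0,0],[0.01,0,0,0,0],[0.01,0,0,0,0]]
  ]
}}

```text
time: 27.02
position: [0.601, 0.1069, 0.2021]
ee_rot: [[0.989, -0.149, -0.0], [-0.149, -0.989, -0.001], [-0.0, 0.001, -1.0]]
contact_force: [0.6, -0.2, -0.2]
grip_width: 0.208
```

Emit:
{"fn": "arm_command", "kwargs": {
  "commands": [
    [[0.01,0,-0.0002,0.001,0],[0.01,0,0,0.001,0],[0.01,0,0,0.001,0],[0.01,0,0,0,0],[0.01,0,0,0,0]]
  ]
}}

```text
time: 27.43
position: [0.601, 0.1071, 0.199]
ee_rot: [[0.989, -0.149, -0.0], [-0.149, -0.989, -0.0], [-0.0, 0.0, -1.0]]
contact_force: [-0.3, -4.1, -0.8]
grip_width: 0.201
```

```bash
cat > look.py <<'E'
from ov import *
from st import rep
import sys
rep()
im=arm.read_camera('scene')
yaw=np.radians(-8.55);X=np.array([np.cos(yaw),np.sin(yaw)]);o=np.array([.5405,-.055])+.0725*X
I=[]
for t in map(float,sys.argv[2:]):
    draw(im,model(o,yaw,t,0.),'scene',230,190,390,250,5,'x.png');I.append(cv2.imread('pics/x.png'))
cv2.imwrite('pics/'+sys.argv[1],np.vstack(I)[:600])
E
python3 look.py s17.png -.03 0
```

```text
t 27.43 p [601.0276 107.0935 199.0317] yaw -8.59 F [-0.2846 -4.0705 -0.7812] g 17.2 tiltz [-0.0001 -0.0004]
```

View pics/s17.png

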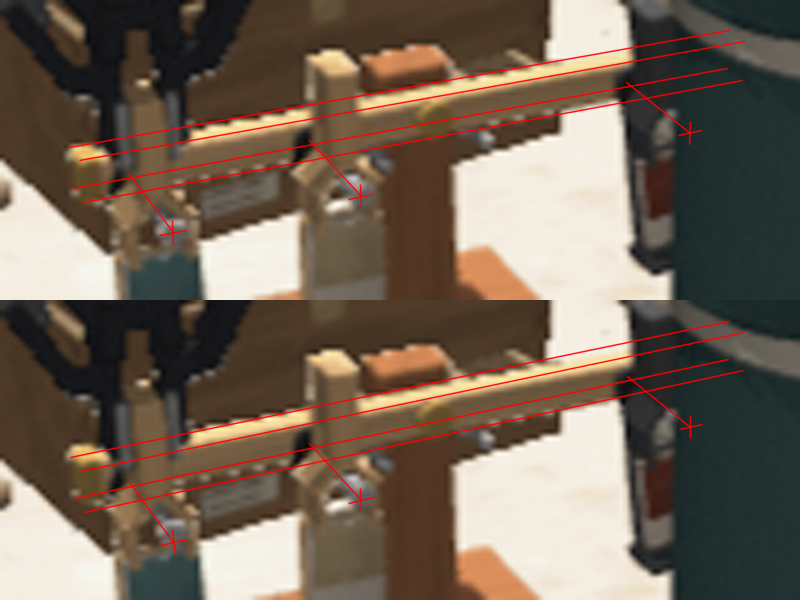

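Emit:
{"fn": "arm_command", "kwargs": {
  "commands": [
    [[0.01,0,0.0005,0,0],[0.01,0,0,0.001,0],[0.01,0,0,0.001,0],[0.01,0,0,0.001,0],[0.01,0,0,0,0],[0.01,0,0,0,0]]
  ]
}}

```text
time: 27.98
position: [0.601, 0.107, 0.1961]
ee_rot: [[0.989, -0.149, 0.0], [-0.149, -0.989, 0.0], [0.0, -0.0, -1.0]]
contact_force: [1.1, 1.1, 0.4]
grip_width: 0.204
```

Emit:
{"fn": "arm_command", "kwargs": {
  "commands": [
    [[0.01,0,0,0,0]]
  ]
}}

```text
time: 28.07
position: [0.601, 0.107, 0.1962]
ee_rot: [[0.989, -0.149, 0.0], [-0.149, -0.989, 0.0], [0.0, -0.0, -1.0]]
contact_force: [0.1, 1.0, -0.6]
grip_width: 0.204
```

Emit:
{"fn": "arm_command", "kwargs": {
  "commands": [
    [[0.01,0,0,0,0]]
  ]
}}

```text
time: 28.15
position: [0.601, 0.1069, 0.1962]
ee_rot: [[0.989, -0.149, 0.0], [-0.149, -0.989, 0.0], [0.0, -0.0, -1.0]]
contact_force: [0.2, 0.1, 0.0]
grip_width: 0.203
```

Emit:
{"fn": "arm_command", "kwargs": {
  "commands": [
    [[0.01,0.001,0,0,0],[0.01,0.001,0,0,0],[0.01,0.001,0,0,0],[0.01,0.001,0,0,0],[0.01,0,0,0,0],[0.01,0,0,0,0]]
  ]
}}

```text
time: 28.65
position: [0.6048, 0.1063, 0.196]
ee_rot: [[0.989, -0.149, -0.001], [-0.149, -0.989, 0.0], [-0.001, -0.0, -1.0]]
contact_force: [-4.2, 3.5, 0.3]
grip_width: 0.202
```

Emit:
{"fn": "arm_command", "kwargs": {
  "commands": [
    [[0.01,0.001,0,0,0],[0.01,0,0,0,0],[0.01,0,0,0,0]]
  ]
}}

```text
time: 28.9
position: [0.6057, 0.1062, 0.196]
ee_rot: [[0.989, -0.149, -0.001], [-0.149, -0.989, 0.0], [-0.001, -0.0, -1.0]]
contact_force: [-4.5, 2.2, -0.2]
grip_width: 0.204
```

Emit:
{"fn": "arm_command", "kwargs": {
  "commands": [
    [[0.01,0.001,0,0,0],[0.01,0,0,0,0],[0.01,0,0,0,0]]
  ]
}}

```text
time: 29.15
position: [0.6067, 0.106, 0.196]
ee_rot: [[0.989, -0.149, -0.001], [-0.149, -0.989, 0.0], [-0.001, -0.0, -1.0]]
contact_force: [-5.6, 2.7, 0.1]
grip_width: 0.199
```

```bash
python3 look.py s18.png -.03 0
```

```text
t 29.15 p [606.6533 106.041  195.9522] yaw -8.57 F [-5.6435  2.6635  0.1094] g 17.0 tiltz [-0.0008  0.0002]
```

View pics/s18.png

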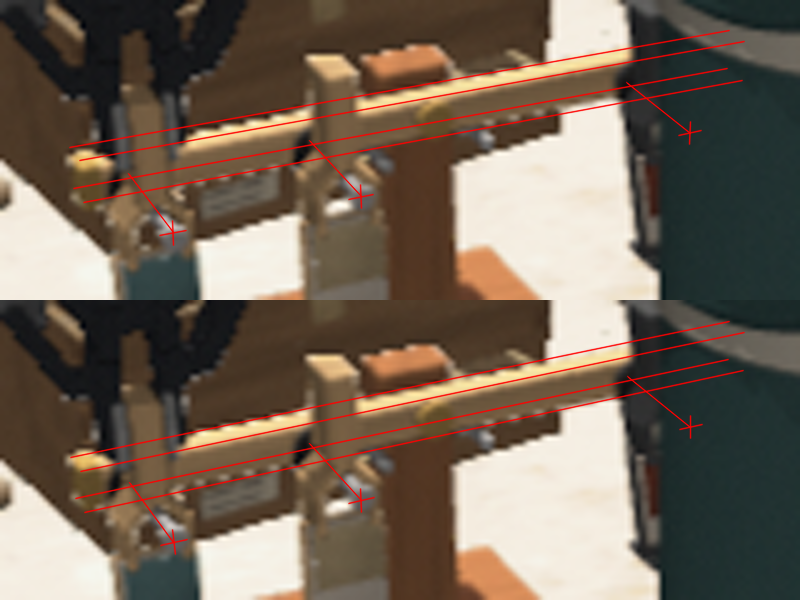

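Emit:
{"fn": "arm_command", "kwargs": {
  "commands": [
    [[0.01,0.0005,-0.0003,0,0],[0.01,0,0,0,0],[0.01,0,0,0,0]]
  ]
}}

```text
time: 29.45
position: [0.6071, 0.106, 0.1959]
ee_rot: [[0.989, -0.149, -0.001], [-0.149, -0.989, -0.0], [-0.001, 0.0, -1.0]]
contact_force: [-6.1, 0.6, -0.3]
grip_width: 0.207
```

Emit:
{"fn": "arm_command", "kwargs": {
  "commands": [
    [[0.022,0,0,0,0],[0.03,0,0,0,0],[0.045,0,0,0,0],[0.045,0,0,0,0],[0.045,0,0,0,0],[0.045,0,0,0,0]]
  ]
}}

```text
time: 29.95
position: [0.6075, 0.1061, 0.1962]
ee_rot: [[0.989, -0.149, 0.0], [-0.149, -0.989, -0.0], [0.0, 0.0, -1.0]]
contact_force: [-1.2, 0.4, -0.5]
grip_width: 0.525
```

```bash
python3 look.py s19.png -.02 0;python3 -c "
from h import *
im=arm.read_camera('scene');crop('',200,180,320,280,6,'s20.png',im)"
```

```text
t 29.95 p [607.5035 106.1061 196.1577] yaw -8.58 F [-1.179   0.4463 -0.4511] g 44.9 tiltz [ 0.0002 -0.    ]
```

View pics/s19.png

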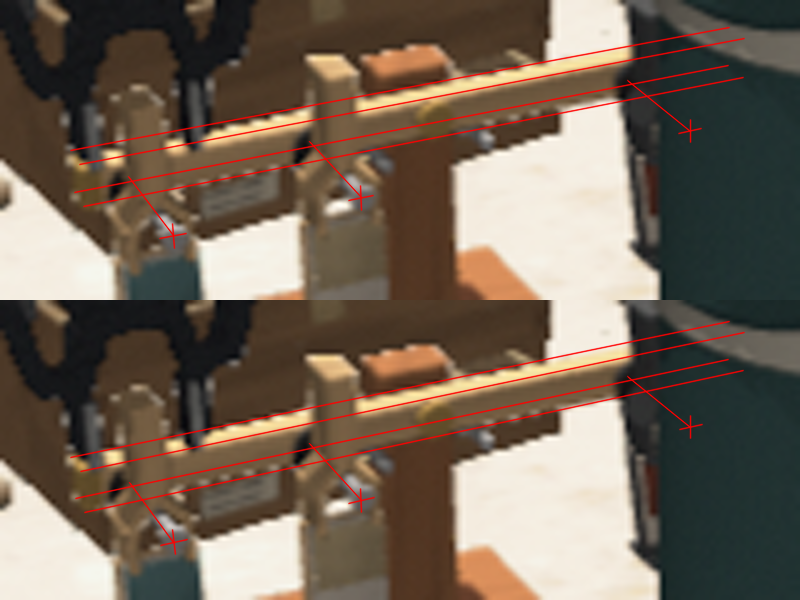

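View pics/s20.png

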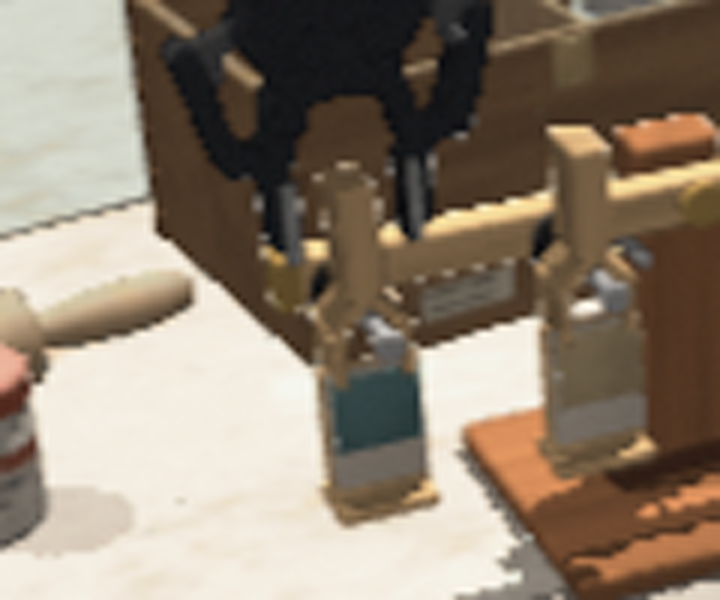

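Emit:
{"fn": "arm_command", "kwargs": {
  "commands": [
    [[0.045,0,0,-0.01,0],[0.045,0,0,-0.02,0],[0.045,0,0,-0.03,0],[0.045,0,0,-0.035,0],[0.045,0,0,-0.03,0],[0.045,-0.03,0,-0.02,0],[0.045,-0.03,-0.02,0,0],[0.045,-0.03,-0.04,0,0],[0.045,-0.03,-0.04,0,0],[0.045,-0.03,-0.04,0,0],[0.045,-0.03,-0.04,0,0],[0.045,0,-0.03,0,0],[0.045,0,0,0,0],[0.045,0,0,0,0]]
  ]
}}

```text
time: 31.22
position: [0.4761, 0.3124, 0.3415]
ee_rot: [[0.989, -0.147, -0.0], [-0.147, -0.989, -0.0], [-0.0, 0.0, -1.0]]
contact_force: [-0.3, 0.1, -1.2]
grip_width: 0.524
```

```bash
python3 look.py s21.png -.01 0.01;python3 -c "
from h import *
im=arm.read_camera('scene');crop('',230,180,390,280,5,'s22.png',im);cv2.imwrite('pics/sc9.png',im[:,:,::-1])
im=arm.read_camera('top');crop('',240,130,440,280,4,'t22.png',im)"
```

```text
t 31.22 p [476.1094 312.4327 341.5077] yaw -8.44 F [-0.3339  0.0658 -1.1908] g 44.8 tiltz [-0.0001 -0.0001]
```

View pics/s21.png

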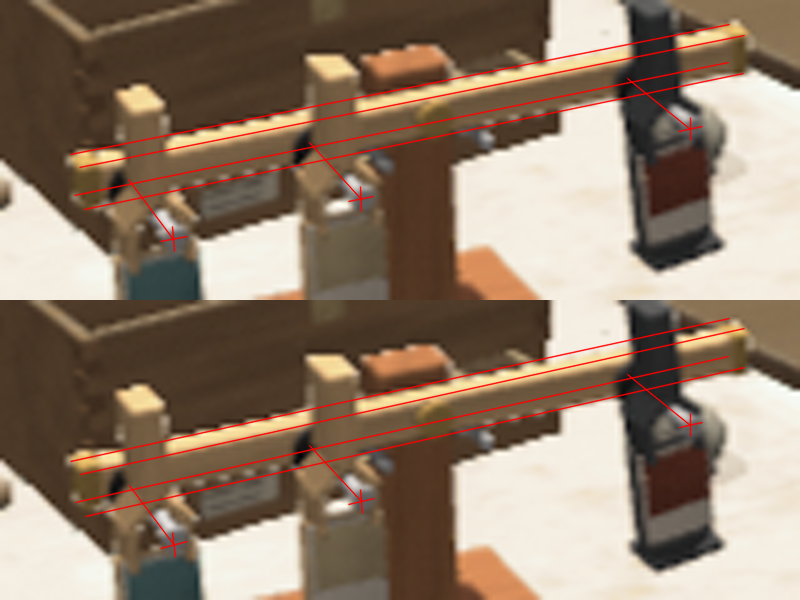

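View pics/s22.png

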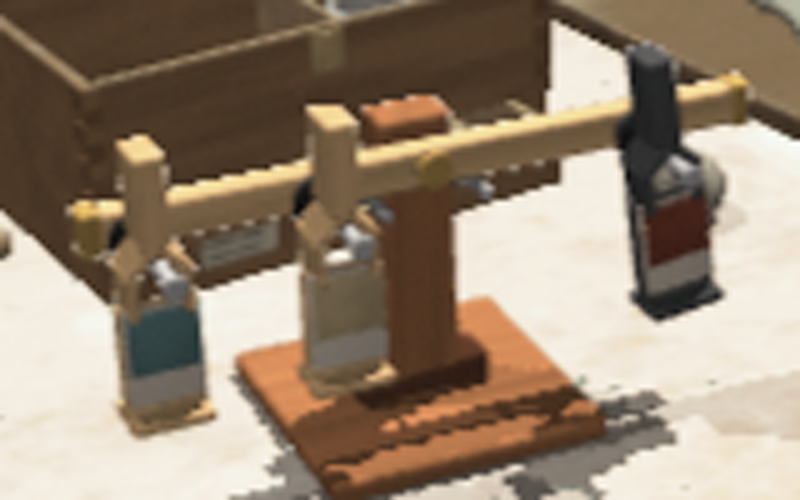

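View pics/t22.png

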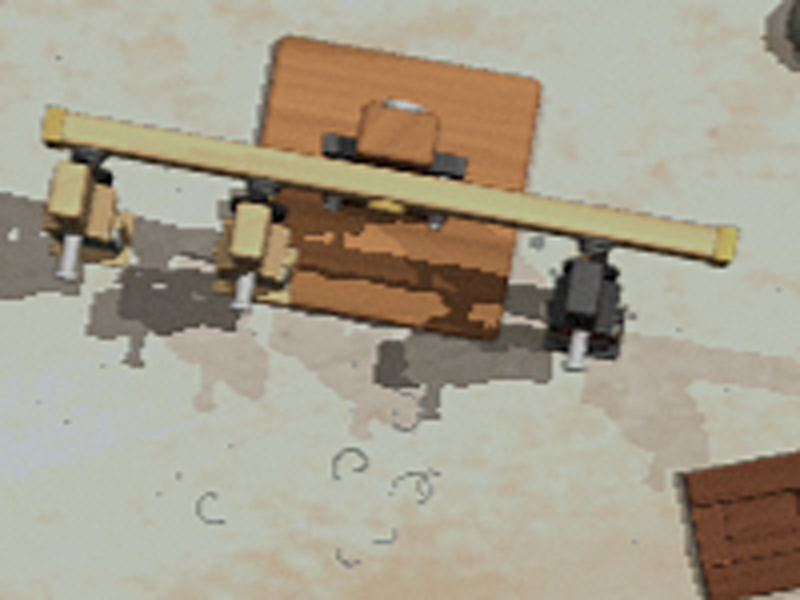

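```bash
python3 -c "
from h import *
im=arm.read_camera('top');crop('',245,155,285,210,10,'a.png',im);crop('',370,180,410,230,10,'b.png',im)
a=cv2.imread('pics/a.png')[:500];b=cv2.imread('pics/b.png')
cv2.imwrite('pics/ab.png',np.hstack([a,b]))
X=np.array([.9889,-.1487,0])
for c in ([.6016,.1065,.2305],[.5526,-.1785,.2315]):
  c=np.array(c);Y=np.array([.1487,.9889,0])
  for d in(0,.004):
    q=[c+d*X+sx*.015*X+sy*.009*Y for sx in(-1,1) for sy in(-1,1)]
    print(d,((proj(q,'top')-([245,155] if c[1]>0 else [370,180])+.5)*10).round(0).tolist())
"
```

```text
0 [[153.0, 311.0], [70.0, 296.0], [178.0, 175.0], [96.0, 161.0]]
0.004 [[156.0, 293.0], [74.0, 278.0], [181.0, 157.0], [99.0, 143.0]]
0 [[223.0, 318.0], [140.0, 304.0], [246.0, 182.0], [163.0, 167.0]]
0.004 [[226.0, 300.0], [143.0, 286.0], [249.0, 164.0], [166.0, 149.0]]
```

View pics/ab.png

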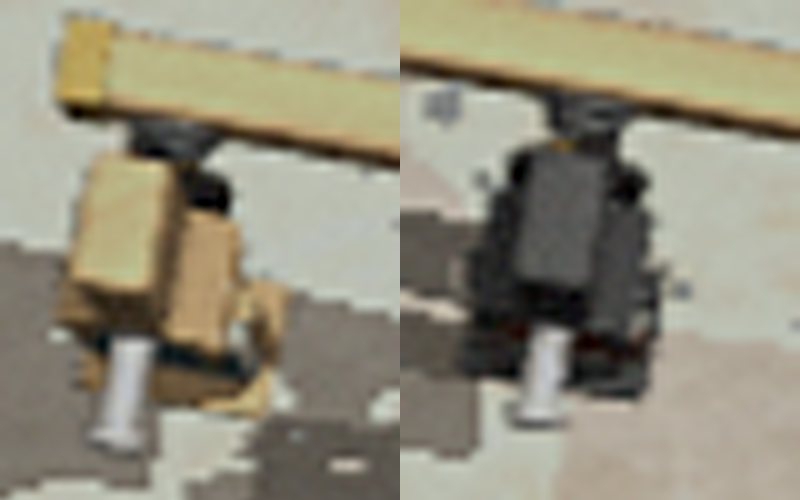

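Emit:
{"fn": "arm_command", "kwargs": {
  "commands": [
    [[0.045,0,0,0,0],[0.045,0,0,0,0],[0.045,0,0,0,0],[0.045,0,0,0,0],[0.045,0,0,0,0],[0.045,0,0,0,0]]
  ]
}}

```text
time: 31.92
position: [0.4766, 0.3112, 0.3411]
ee_rot: [[0.989, -0.149, -0.0], [-0.149, -0.989, 0.0], [-0.0, -0.0, -1.0]]
contact_force: [-0.1, 0.1, -0.0]
grip_width: 0.525
```

```bash
python3 look.py s23.png -.005 && python3 -c "
from h import *
im=arm.read_camera('top');print(abs(im[155:230,245:420].astype(int)-0).mean());crop('',240,130,440,280,4,'t23.png',im)
arm.finish_job()"
```

```text
t 31.92 p [476.577  311.231  341.0923] yaw -8.59 F [-0.0947  0.108  -0.0035] g 44.8 tiltz [-0.0001  0.    ]
137.89389206349207
the job is handed in; nothing more can be done
```

View pics/s23.png

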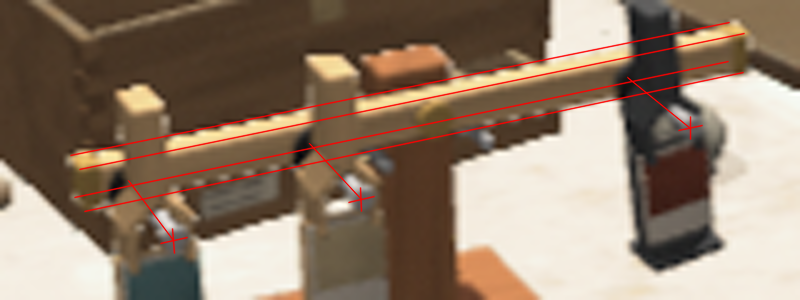

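I hung the heavy dark hanger on the right peg first, then the light wooden one on the left outer peg. I felt for each buffer before lowering the load. Each bar tilt was eased down in about 1 mm steps, and each hanger was slid in until its buffer was about 5 mm compressed by my estimate (about 5.1 mm right, 5.4 mm left), then released. I handed the job in at about 32 s.

- **Bar:** in the last pictures it is level to about 0.01 rad, and all three hangers are hanging.
- **Buffers:** in the top view both new hangers sit about 4 mm past where they first touched their buffers, so they are still pressed against them. The buffer pressure is inferred, because the push readings (7.7 N right, 6.1 N left) include peg friction and the force signal is noisy by about 0.7 N.
- **Robot:** the gripper is clear, with force readings near zero.
- **What disagreed:** the heavy hanger's grip tab looks a few millimetres off to one side of where I predicted, which I take as a slight lean about its peg. While I was lowering each hanger, sideways forces reached about 5 N, and I re-centred it each time.

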